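# Close the lacquer curing chest on a fresh plaque

## Robot

A 6-joint arm with a two-finger parallel gripper is mounted at the origin on the work surface. World frame = base frame: x ahead of the robot, y to its left, z up, the work surface at z = 0. Lengths are in m, angles in rad, forces in N, time in s.
With the tool pointing down it reaches from about 0.35 to 0.775 m from the base axis. Payload 5.5 kg.
Tool frame: the origin (TCP) lies at the very end of the fingers, on their centre line; the grasp point (between the pads) lies env.grasp_offset behind it (env.grasp_offset is the distance from the TCP to the grasp point, in m); x points along the fingers, y is the direction in which the jaws open and shut, and the axes are right-handed (so a half turn about x gives the same grasp; the last joint's range is limited). The gripper opens to 85 mm and grips with 20 to 120 N. Pads are 22 mm wide; open, the fingers measure 114 mm over their backs; the gripper's body (76 mm by 85 mm) begins 54 mm behind the grasp point. The pads swing forward as they close: fully open they stand 13 mm farther back than shut.
Start: joints at [-0.14, 0.313, 0.046, 1.304, 0, 1.431], TCP at [0.575, -0, 0.231] pointing down, gripper open.
Joint ranges: [-2.76, 2.76], [-0.86, 1.69], [-1.03, 1.26], [-2.2, 2.34], [-1.47, 1.5], [-3.14, 3.14]. Speed limits (rad/s): [2.57, 2.57, 3.14, 3.14, 3.14, 3.14].

## Interface

Orientations are given as a unit quaternion [w, x, y, z].
In Python, from workcell import get_state, viewer, job, env gives the robot as it stands.
- The arm moves only by the tool send_rows, never from a script. Its argument "plan" is a list of rows, each a list of 6 numbers: the shift along the tool's x, y, z in mm, then the turn, a rotation vector about the tool's x, y, z in degrees. A call has exactly 10 rows; each row is the pose to reach, as a shift and turn from the pose commanded when the call began, along the tool's axes at that moment; what a row does not reach only later rows make up. A row lasts 1/8 s, in which the tool goes at most 62.5 mm and 10.7 degrees, less where a joint would pass 70% of its speed; a pose out of reach is approached as far as the arm can. A call with a gripper value outside its range is refused whole. "claw" is the finger opening in mm, from 0 to 85.4, set as the call begins (left out, the last holds). The fingers move at their own pace and stop on an object; "newtons" is the grip in N (left out, the last holds). Time passes only in rows, so rows that repeat a pose let the fingers close, or fill a call up. It gives the time, the measured TCP pose, the force and the opening at its end, in the units of the state.
- get_state(): the state, without advancing time (a new reading comes with each control period).
- viewer.read_camera(name): name is "scene" or "side" or "wrist"; returns a dict with "frame" (480x640x3 uint8, blue, green, red), "mtx" (3x3 intrinsics, pixels), "rvec" (rotation vector, rad) and "tvec" (3), from world to camera coordinates, as OpenCV has them. Camera axes: x right, y down, z forward; pixel columns grow to the right and rows downward; lengths in m; the calibration is good to about 2 mm. A picture is of the moment at which its call begins. There is no depth.
- job.hand_in(): hands the job in, once; it reports no verdict.
The state is a dict: "clock": time; "joint_pos": joint angles; "qvel": joint speeds; "tau": joint torques, N m; "tcp_pos": TCP position; "orientation": TCP orientation; "wrist_force": force on the tool from outside, world axes, zero at the start; "ft_torque": the same for the moment, N m; "finger_gap": finger opening in m.
Only numpy, scipy, OpenCV 4.12 (cv2) and the standard library are available. Lean on these libraries where they do the work, as an engineer would, in place of code of your own. Each camera call takes 0.05 s, during which the arm holds its last target.

## Task

Lay the plaque with the black lacquer stripe gently onto the slatted rack in the open curing chest, flat, stripe up and beside the red-striped plaque already there, and let go of it. Then press the red knuckle of the folding lid stay down until the stay has broken well past straight, and bring the lid down by its handle, gently, until it is fully shut. Leave everything else where it is.

Things in the scene. Friction and masses are not known exactly. Their poses are not given: they have to be found in the camera images.
- chest: plywood chest fixed to the bench, open on top: 190 mm deep (its x), 260 wide (its y), rim 105 mm above the bench, walls 8 mm. Origin: centre of its underside; +x points to the hinge side, -x to the front, z up. It stands sideways: its +x is about the robot's right (world -y), its +y end is the one away from the robot
- rack_top (a point): centre of the top of the slatted wooden rack in the chest: chest frame (0, -24, 50) mm, 50 mm above the bench. Slats run along the chest's y; rack covers chest x -75 to 75, y -120 to 72 mm. Beyond it, at the +y end, is the slot into which the stay folds. Axes as the chest's
- plaque: brown wooden plaque with a black lacquer stripe along its top, 80 (its x) by 45 (its y) by 10 mm thick, about 40 g, loose, lying flat on the bench. Origin: centre of its underside; z up through the striped face. To be laid on the rack
- cured_plaque: pale plaque of the same size with a dark red stripe, already lying loose on the rack, towards the chest's +y end, next to the stay's slot; the -y half of the rack is free. Origin: centre of its underside. It stays on the rack where it is
- lid (a joint): 0 as found (open, 80 degrees from shut), grows as the lid comes down, 1.396 rad fully shut (stop). Plywood lid 12 mm thick, reaching 190 mm from its hinge, about 0.7 kg. It cannot come down while the stay is locked. Once the stay is broken, a stiff hinge (0.3 N m) still holds it up over about the first 0.15 rad; further down it falls and slams unless held
- lid_hinge (a point): middle of the hinge line, on the rim at the chest's +x side: chest frame (95, 0, 105) mm. The hinge line runs along the chest's y
- handle (a point): middle of the lid's handle, on the axis of a round bar 12 mm thick, 110 long, parallel to the hinge, legs at its ends. 214 mm from the hinge line (lid frame: 210 along, 42 above its inner face); 36 mm clear of the lid's edge. As found it is straight above the hinge, 319 mm over the bench; shut, at chest frame (-115, 0, 147) mm. The bar can turn in a pinch across it. Axes: the chest's when shut
- knuckle (a joint): fold angle of the lid stay: 0 as found (locked over-centre on its stop, knuckle above the line of the stay's ends), 0.25 rad straight, beyond that free to fold; 2.4 rad with the lid shut. It grows as the knuckle is pressed down: 8 mm to straight, 16 mm to 0.5, 26 mm to 0.8 rad (lid then at 0.06). A few newtons. Only just past straight, a nudge that opens the lid straightens it again; at 0.8 it stays folded
- knuckle_boss (a point): centre of the stay's red knuckle: a boss 22 mm in diameter, 16 mm long along the chest's y, joining two steel bars of 77 mm. As found at chest frame (2, 104, 145) mm, its top 11 mm higher, over the mouth next to the +y end wall. It swings about the lower bar's foot at chest frame (-55, 104, 93) mm: down and at first about as much towards the hinge (+x)
- scissors: red-handled scissors lying on the bench, 170 mm long; origin near the pivot. Bystander
- spatula: bamboo lacquer spatula, 170 mm long, 16 mm wide, 5 mm thick, lying about 80 mm beside the plaque (on its +y side). Origin: on its underside, near its middle. Bystander
- blue_case: blue case, 150 by 82 by 12 mm, beyond the chest; origin under its centre. Bystander
- dish: clear plastic dish, 96 mm in diameter, 16 mm high; origin under its centre. Bystander
- lacquer_tin: dark steel tin, 68 mm in diameter, 75 mm high, behind the lid; origin under its centre. Bystander
- tape_roll: yellow roll of tape, 90 mm in diameter, 24 mm high, behind the lid; origin under its centre. Bystander
- brush_mug: white cup of brushes, 76 mm in diameter, 85 mm high (brushes to 180), behind the lid; origin under its centre. Bystander
Mind the look-alikes: they are no part of the job. What is shaped like the plaque but blue or yellow is not meant. Leave any turquoise look-alike of the cured_plaque alone.

How it is judged:
On the way, in this order (a step that is already met when the one before it is completed fails the run):
1. the black-striped plaque lies flat on the rack, stripe up, released and at rest, with the lid still open (z of plaque in the frame of chest between 0.044 and 0.056 m and x of plaque in the frame of chest between -0.075 and 0.075 m and y of plaque in the frame of chest between -0.11 and 0.075 m and angle between plaque's own z axis and vertical below 0.1 rad and contact force between the fingers and plaque below 0.1 N and linear speed of plaque below 0.03 m/s and value of joint lid below 0.2 rad), for 0.2 s.
2. the stay is broken at its knuckle, folded well past straight, with the lid still up (value of joint knuckle above 0.5 rad and value of joint lid below 0.9 rad), for 0.2 s.
3. the lid is fully shut (value of joint lid above 1.37 rad), for 0.2 s.
At the end, for the whole second after the job is handed in: The lid is fully shut (within 0.026 rad) and at rest; both plaques lie flat (within 0.1 rad, striped side up, undersides within 6 mm of the rack's top) on the rack inside the chest, at rest (value of joint lid above 1.37 rad and velocity of joint lid between -0.05 and 0.05 rad/s and z of plaque in the frame of chest between 0.044 and 0.056 m and x of plaque in the frame of chest between -0.075 and 0.075 m and y of plaque in the frame of chest between -0.11 and 0.075 m and angle between each of plaque, cured_plaque's own z axis and vertical below 0.1 rad and linear speed of each of plaque, cured_plaque below 0.03 m/s and z of cured_plaque in the frame of chest between 0.044 and 0.056 m and x of cured_plaque in the frame of chest between -0.075 and 0.075 m and y of cured_plaque in the frame of chest between -0.11 and 0.075 m); the robot touches nothing.
It fails at once if the lid is slammed: faster than 1.5 rad/s in the last 0.35 rad before shut (value of joint lid above 1.046 rad and velocity of joint lid above 1.5 rad/s).
It fails at once if the plaque is dropped or thrown into the chest: faster than 0.55 m/s within 25 mm above the rack (z of plaque in the frame of chest between 0.03 and 0.075 m and x of plaque in the frame of chest between -0.09 and 0.09 m and y of plaque in the frame of chest between -0.12 and 0.12 m and linear speed of plaque above 0.55 m/s).
It fails at once if the red-striped plaque is moved more than 20 mm (distance of cured_plaque from where it was at the start of the episode above 0.02 m).
It fails at once if a bystander on the bench is moved more than 30 mm (distance of any of scissors, spatula, blue_case, dish, lacquer_tin, tape_roll, brush_mug from where it was at the start of the episode above 0.03 m).
It also fails if it takes over 70 s, if anything falls off the work surface, if the arm or the gripper's body presses on something with over 40 N, if the wrist force passes 120 N, or if a joint passes its speed limit or range.

## Working session

There is one attempt and no reset: what is moved stays moved. The work goes in short steps, Python scripts to look and compute and a tool call to move; the robot and the scene stay as the last step left them, time stands still between calls to the robot, and variables do not carry over. Pictures are saved under pics/ and viewed, and the job is handed in when it is done.

Besides the shell and the picture viewer there is one more tool, called as name(argument=value, ...), one argument or row to a line, values as JSON. send_rows: Moves the arm, as the interface text tells. Its arguments: {"type":"object","properties":{"plan":{"type":"array"},"claw":{"type":"number"},"newtons":{"type":"number"}},"required":["plan"]}

```bash
ls; mkdir -p pics
python3 - <<'E'
from workcell import get_state, viewer, job, env
import cv2
print(get_state()); print(env.grasp_offset)
for n in ["scene","side","wrist"]:
    c=viewer.read_camera(n); cv2.imwrite(f"pics/{n}0.png",c["frame"]); print(n,c["mtx"].tolist(),c["rvec"],c["tvec"])
E
```

```text
pics
{'clock': 0.0, 'joint_pos': array([-1.39600472e-01,  3.13998884e-01,  4.49562814e-02,  1.30359949e+00,
       -1.14185609e-05,  1.43120940e+00]), 'qvel': array([ 5.57102377e-04,  9.90421878e-06, -1.71262340e-03,  5.12338560e-04,
       -1.25377482e-04, -1.54192355e-04]), 'tau': array([-2.90074182e-03, -4.80629075e+01,  2.98531097e+01,  1.95313990e-02,
       -3.83516899e-04, -4.27451073e-05]), 'tcp_pos': array([5.74477575e-01, 6.00469547e-05, 2.30400458e-01]), 'orientation': array([ 0.49947768,  0.4996072 ,  0.50051513, -0.50039914]), 'wrist_force': array([0.33722105, 0.30074786, 0.25646203]), 'ft_torque': array([-0.01711642, -0.00582928,  0.01965038]), 'finger_gap': 0.08546502661349106}
0.0187
scene [[462.1023714057684, 0.0, 308.143354828374], [0.0, 462.1023714057684, 238.18076682337482], [0.0, 0.0, 1.0]] [ 2.00646569  1.76460672 -0.5181727 ] [-0.13347142 -0.35593768  1.81473779]
side [[555.8644064785861, 0.0, 321.24947118780284], [0.0, 555.8644064785861, 235.7517057476461], [0.0, 0.0, 1.0]] [ 0.97063945 -2.51305581  1.03347774] [0.45420931 0.38135589 1.21106696]
wrist [[385.14562556462795, 0.0, 321.6316074283764], [0.0, 385.14562556462795, 237.86682787584758], [0.0, 0.0, 1.0]] [-2.81851600e+00 -8.11985178e-04  1.60908672e-03] [-0.57474458 -0.04172862  0.38117544]
```

View pics/scene0.png

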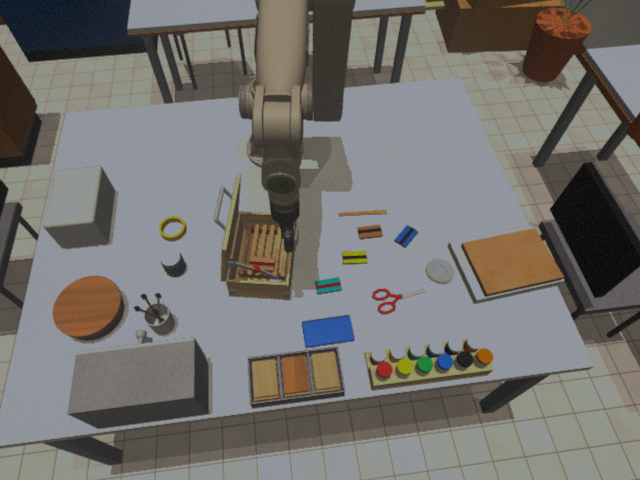

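View pics/side0.png

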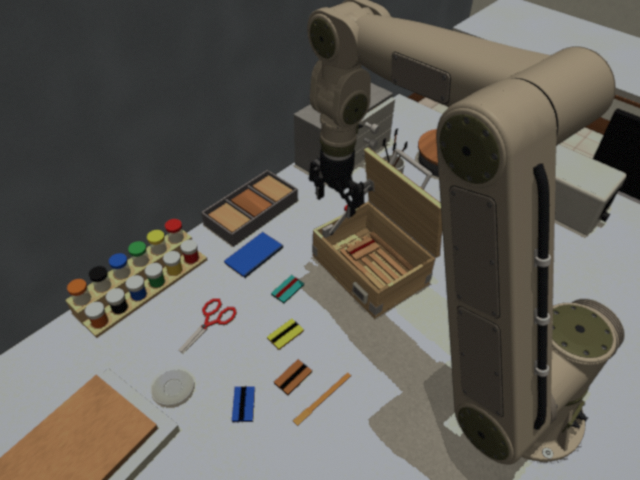

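View pics/wrist0.png

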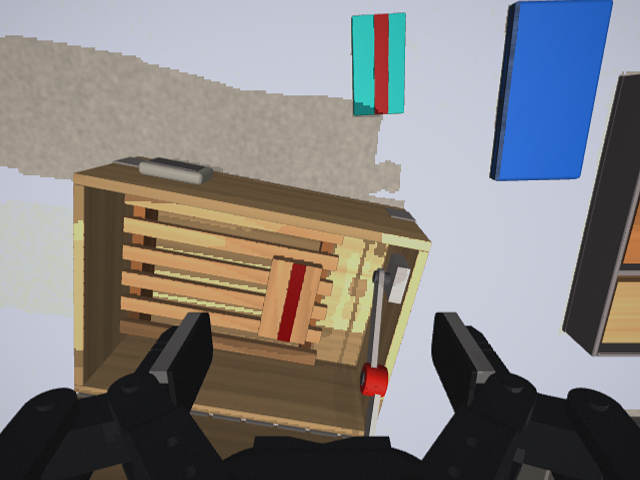

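```bash
cat > h.py <<'E'
import numpy as np, cv2
from scipy.spatial.transform import Rotation as R
from workcell import get_state, viewer, job, env
def cam(n): return viewer.read_camera(n)
def onz(c,uv,z):
    Rm=cv2.Rodrigues(np.array(c["rvec"]))[0]; t=np.array(c["tvec"]).ravel()
    p=cv2.undistortPoints(np.array([[uv]],float),np.array(c["mtx"]),None)[0,0]
    d=Rm.T@np.array([p[0],p[1],1]); o=-Rm.T@t
    return o+d*(z-o[2])/d[2]
def proj(c,P):
    return cv2.projectPoints(np.array(P,float).reshape(-1,3),np.array(c["rvec"]),np.array(c["tvec"]),np.array(c["mtx"]),None)[0][:,0]
def crop(c,u0,v0,w,h,s,name):
    cv2.imwrite(name,cv2.resize(c["frame"][v0:v0+h,u0:u0+w],None,fx=s,fy=s,interpolation=cv2.INTER_CUBIC))
def tool():
    s=get_state(); q=s["orientation"]; return s["tcp_pos"],R.from_quat([q[1],q[2],q[3],q[0]]).as_matrix()
E
python3 - <<'E'
from h import *
s=cam("side");c=cam("scene")
crop(s,260,350,80,60,10,"pics/s1.png"); crop(c,340,215,60,45,13,"pics/c1.png"); crop(s,300,140,160,180,3.3,"pics/s2.png")
print(tool())
E
```

```text
(array([5.74783025e-01, 2.95506274e-05, 2.30880075e-01]), array([[-8.12789484e-04,  9.99999670e-01,  8.03118430e-06],
       [ 1.30039360e-04,  8.13688154e-06, -9.99999992e-01],
       [-9.99999661e-01, -8.12788433e-04, -1.30045930e-04]]))
```

View pics/s1.png

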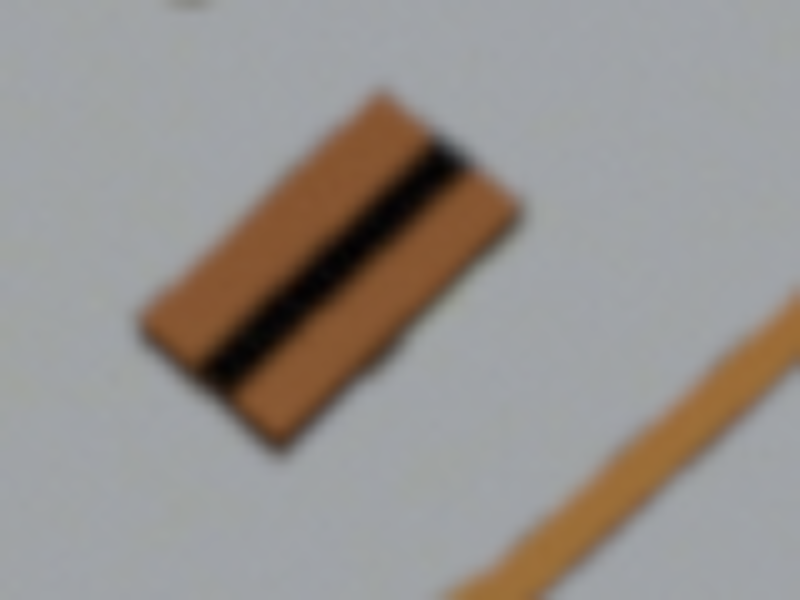

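View pics/c1.png

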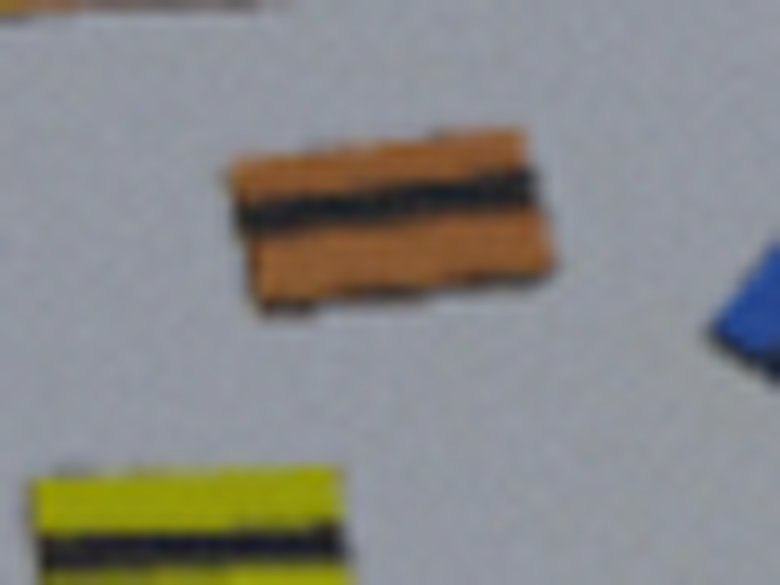

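View pics/s2.png

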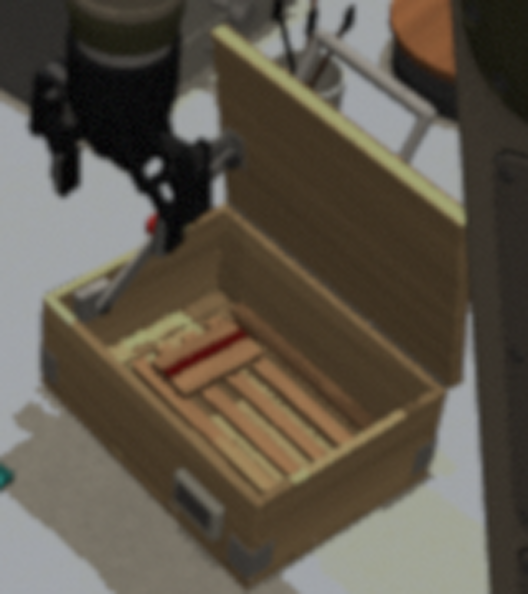

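Run:
```python
from h import *
s=cam("side");c=cam("scene");w=cam("wrist")
A=[onz(s,(260+x/10-.45,350+y/10-.45),.010) for x,y in [(383,90),(520,207),(282,447),(142,325)]]
B=[onz(c,(340+x/13-.46,215+y/13-.46),.010) for x,y in [(232,160),(522,130),(550,270),(262,300)]]
for P in (A,B):
    P=np.array(P)[:,:2]; print(np.round(P,4).tolist(),P.mean(0),np.linalg.norm(np.diff(np.vstack([P,P[:1]]),axis=0),axis=1))
W=np.array([onz(w,p,.105) for p in [(430,240),(75,173),(78,385)]])
print(np.round(W,4)); print(np.linalg.norm(W[1]-W[0]),np.linalg.norm(W[1]-W[2]))
print('boss',onz(w,(375,380),.145))
for z in (.06,):
  C=np.array([onz(w,p,z) for p in [(274,257),(322,266),(302,346),(258,336)]]); print(np.round(C,4),C.mean(0))
crop(w,60,140,400,300,2,"pics/w1.png")
```

```text
[[0.4584, 0.2502], [0.4145, 0.2514], [0.4127, 0.3304], [0.4565, 0.3301]] [0.43552547 0.29051323] [0.04396048 0.0790119  0.04378579 0.07988717]
[[0.4179, 0.2532], [0.4184, 0.3317], [0.463, 0.3297], [0.4624, 0.2529]] [0.44042723 0.2918797 ] [0.07854488 0.0446558  0.07685334 0.04455703]
[[ 0.6556 -0.0103  0.105 ]
 [ 0.403   0.0391  0.105 ]
 [ 0.3692 -0.1401  0.105 ]]
0.25729146257064056 0.18233806037896827
boss [ 0.61372702 -0.10279866  0.145     ]
[[ 0.5337 -0.0414  0.06  ]
 [ 0.5758 -0.05    0.06  ]
 [ 0.5568 -0.1322  0.06  ]
 [ 0.5155 -0.1212  0.06  ]] [ 0.54543995 -0.08621035  0.06      ]
```

View pics/w1.png

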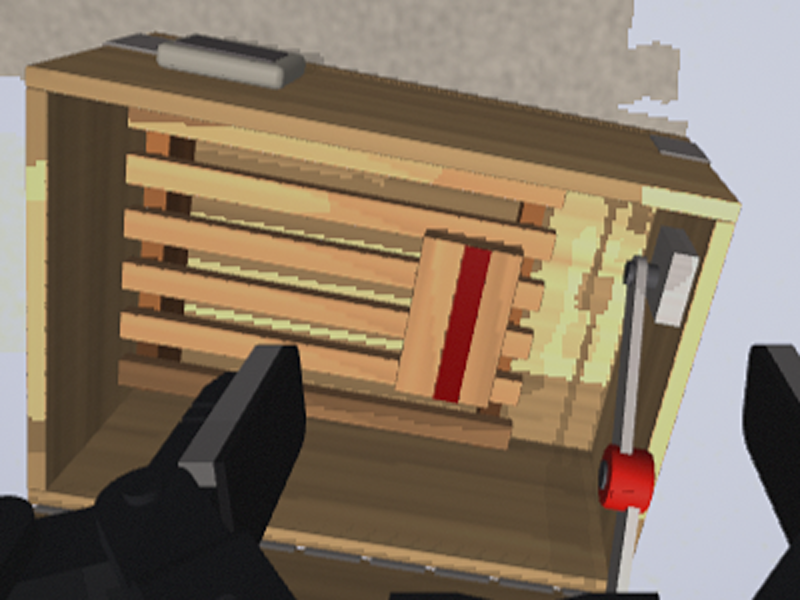

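```bash
cat >> h.py <<'E'
def chestT(p):
    x,y,a=p
    M=np.eye(4); M[:3,:3]=R.from_euler('z',a).as_matrix(); M[:3,3]=[x,y,0]; return M
def c2w(M,P): P=np.atleast_2d(P); return P@M[:3,:3].T+M[:3,3]
E
python3 - <<'E'
from h import *
from scipy.optimize import least_squares
s=cam("side");w=cam("wrist")
obs=[(w,(-95,130,105),(429.6,241)),(w,(-95,-130,105),(73.3,173.3)),(w,(95,-130,105),(73.5,390)),
(w,(2,104,145),(375,380)),
(s,(-95,130,105),(300+45/3.3,140+300/3.3)),(s,(-95,-130,105),(300+257/3.3,140+500/3.3)),(s,(95,-130,105),(300+445/3.3,140+392/3.3))]
def f(p):
    M=chestT(p); return np.concatenate([proj(c,c2w(M,np.array(P)/1000))[0]-np.array(uv) for c,P,uv in obs])
r=least_squares(f,[.53,-.07,-1.76]); print(r.x); print(r.fun.reshape(-1,2).round(1))
M=chestT(r.x)
for n,P in dict(boss=(2,104,145),handle_open=(95,0,319),handle_shut=(-115,0,147),target=(0,-55,50),hingeL=(95,130,105),hingeR=(95,-130,105)).items(): print(n,c2w(M,np.array(P)/1000).round(4))
cu=np.array([.5454,-.0862,0.05]); print('cured in chest',M[:3,:3].T@(cu-M[:3,3]))
for P in [(95,130,105),(95,-130,105),(2,104,145),(0,-55,50),(-75,-120,50),(75,-120,50),(-75,72,50)]: print(P,proj(w,c2w(M,np.array(P)/1000))[0].round(0))
E
```

```text
[ 0.51055734 -0.07945859 -1.76855194]
[[ 1.5  0.9]
 [-0.3 -0.6]
 [ 0.4  1.7]
 [-2.3 -1.3]
 [-2.1 -1.8]
 [-0.8  1.3]
 [ 0.2 -1.4]]
boss [[ 0.6121 -0.1019  0.145 ]]
handle_open [[ 0.4919 -0.1726  0.319 ]]
handle_shut [[0.5332 0.0333 0.147 ]]
target [[ 0.4566 -0.0687  0.05  ]]
hingeL [[ 0.6194 -0.1981  0.105 ]]
hingeR [[ 0.3644 -0.1471  0.105 ]]
cured in chest [-0.00023549  0.03548806  0.05      ]
(95, 130, 105) [371. 439.]
(95, -130, 105) [ 74. 392.]
(2, 104, 145) [373. 379.]
(0, -55, 50) [193. 280.]
(-75, -120, 50) [125. 188.]
(75, -120, 50) [119. 337.]
(-75, 72, 50) [345. 230.]
```

send_rows(
  plan=[
    [0,-5,-10,0,0,0],
    [2,-18,-35,0,0,0],
    [3,-35,-70,0,0,0],
    [4,-55,-108,0,0,0],
    [5,-75,-147,0,0,0],
    [6,-95,-187,0,0,0],
    [8,-115,-225,0,0,0],
    [9,-128,-252,0,0,0],
    [10,-137,-270,0,0,0],
    [10,-137,-270,0,0,0],
  ],
  claw=70,
)

```text
clock: 1.75
tcp_pos: [0.4368, 0.2713, 0.2214]
orientation: [0.501, 0.499, 0.501, -0.499]
wrist_force: [0.5, -1.0, 0.3]
finger_gap: 0.0701
```

Run:
```python
from h import *
w=cam("wrist"); cv2.imwrite("pics/w2.png",w["frame"]); print(tool()); print(proj(w,[[.438,.291,.01]])); print(get_state()["joint_pos"])
```

```text
(array([0.43732597, 0.27054499, 0.2213883 ]), array([[ 1.54517039e-04,  9.99998200e-01,  1.89125295e-03],
       [-1.94863836e-04,  1.89128304e-03, -9.99998193e-01],
       [-9.99999969e-01,  1.54148223e-04,  1.95155721e-04]]))
[[322.45017598 179.47984665]]
[ 3.97948320e-01  1.98815985e-01 -1.29463075e-01  1.24245034e+00
 -2.39516440e-04  1.96685337e+00]
```

View pics/w2.png

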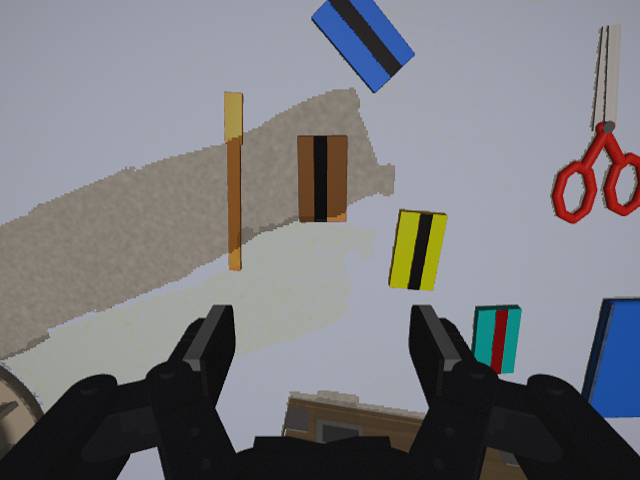

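Run:
```python
from h import *
w=cam("wrist"); crop(w,280,120,80,120,5,"pics/w3.png")
P=np.array([onz(w,p,.01) for p in [(298,136),(347,135.5),(347,221),(299,221.5)]]);print(P.round(4),P.mean(0))
```

```text
[[0.4167 0.3291 0.01  ]
 [0.4605 0.3297 0.01  ]
 [0.4623 0.2504 0.01  ]
 [0.4163 0.2498 0.01  ]] [0.4389494  0.28972058 0.01      ]
```

View pics/w3.png

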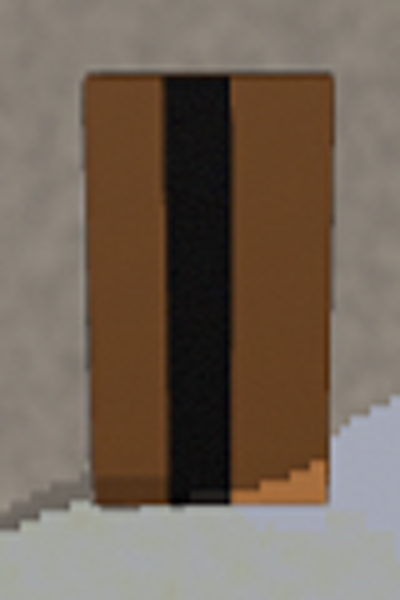

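send_rows(
  plan=[
    [8,0.2,-3,0,0,0],
    [28,0.5,-8,0,0,0],
    [50,1,-14,0,0,0],
    [72,1.5,-19,0,0,0],
    [94,1.5,-19.5,0,0,0],
    [116,1.5,-19.5,0,0,0],
    [136,1.5,-19.5,0,0,0],
    [150,1.5,-19.5,0,0,0],
    [160,1.5,-19.5,0,0,0],
    [160,1.5,-19.5,0,0,0],
  ],
  claw=70,
)

```text
clock: 3.1
tcp_pos: [0.4392, 0.2891, 0.0607]
orientation: [-0.5, -0.5, -0.5, 0.5]
wrist_force: [0.6, -0.1, -1.6]
finger_gap: 0.0702
```

Run:
```python
from h import *
w=cam("wrist"); cv2.imwrite("pics/w4.png",w["frame"]);s=cam("side"); crop(s,240,310,120,110,6,"pics/s4.png");print(tool()[0])
```

```text
[0.43995633 0.28960246 0.06171801]
```

View pics/w4.png

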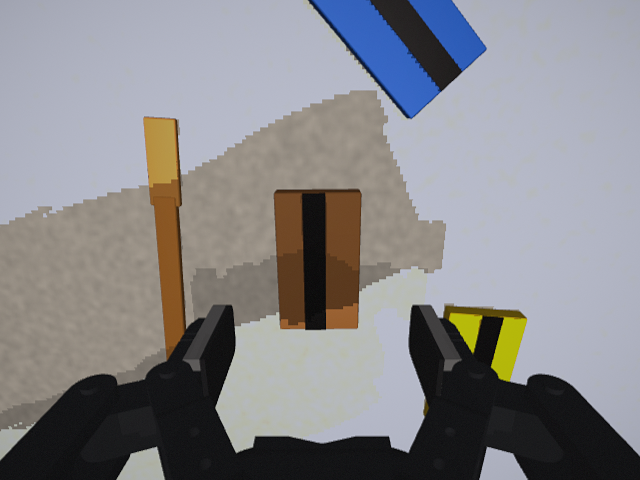

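View pics/s4.png

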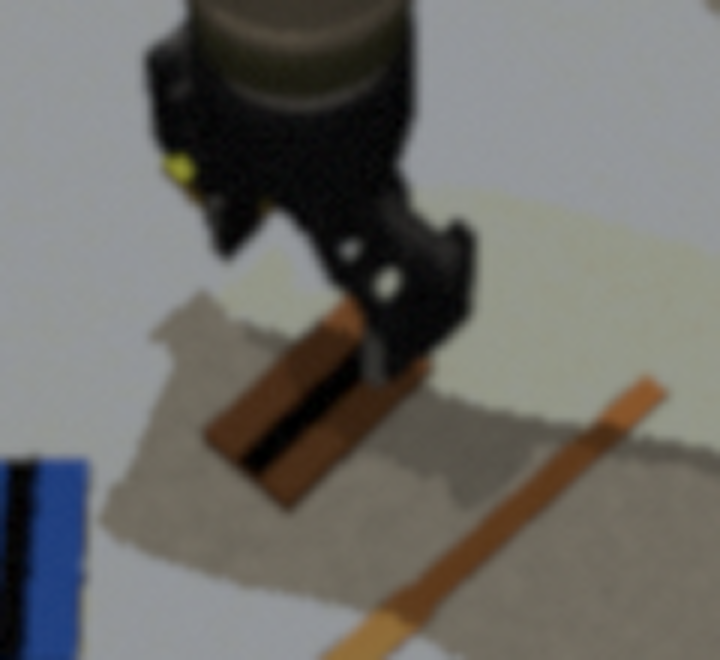

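send_rows(
  plan=[
    [8,-0.5,0,0,0,0],
    [22,-0.5,0,0,0,0],
    [36,-0.5,0,0,0,0],
    [48,-0.5,0,0,0,0],
    [56,-0.5,0,0,0,0],
    [59,-0.5,0,0,0,0],
    [59,-0.5,0,0,0,0],
    [59,-0.5,0,0,0,0],
    [59,-0.5,0,0,0,0],
    [59,-0.5,0,0,0,0],
  ],
)

```text
clock: 4.45
tcp_pos: [0.4393, 0.2896, 0.0026]
orientation: [0.5, 0.5, 0.5, -0.5]
wrist_force: [0.3, 0.5, 0.6]
finger_gap: 0.0706
```

send_rows(
  plan=[
    [0,0,0,0,0,0],
    [0,0,0,0,0,0],
    [0,0,0,0,0,0],
    [0,0,0,0,0,0],
    [0,0,0,0,0,0],
    [0,0,0,0,0,0],
    [0,0,0,0,0,0],
    [0,0,0,0,0,0],
    [0,0,0,0,0,0],
    [0,0,0,0,0,0],
  ],
  claw=35,
  newtons=30,
)

```text
clock: 5.7
tcp_pos: [0.4393, 0.2896, 0.0026]
orientation: [0.5, 0.5, 0.5, -0.5]
wrist_force: [-0.3, -0.7, 5.0]
finger_gap: 0.0438
```

Run:
```python
from h import *
w=cam("wrist"); cv2.imwrite("pics/w5.png",w["frame"]);print(tool()[0])
```

```text
[0.43925448 0.28956134 0.00261378]
```

View pics/w5.png

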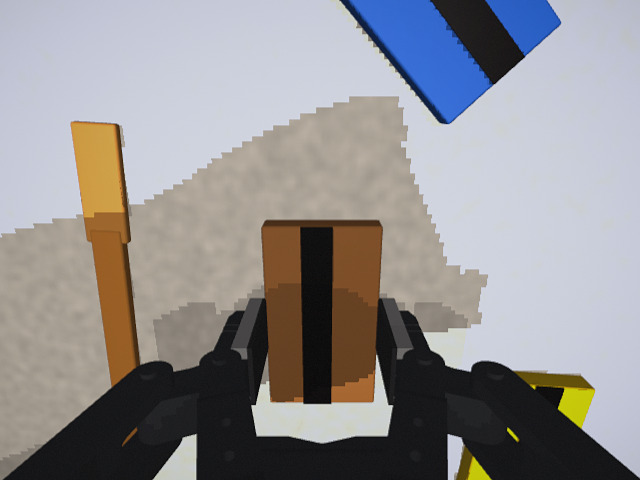

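send_rows(
  plan=[
    [-4,0,0,0,0,0],
    [-15,0,0,0,0,0],
    [-35,0,0,0,0,0],
    [-60,0,0,0,0,0],
    [-88,0,0,0,0,0],
    [-116,0,0,0,0,0],
    [-144,0,0,0,0,0],
    [-168,0,0,0,0,0],
    [-184,0,0,0,0,0],
    [-190,0,0,0,0,0],
  ],
)

```text
clock: 7.0
tcp_pos: [0.4395, 0.2897, 0.1938]
orientation: [0.5, 0.501, 0.5, -0.499]
wrist_force: [0.2, -0.5, 0.1]
finger_gap: 0.0437
```

Run:
```python
from h import *
w=cam("wrist"); cv2.imwrite("pics/w6.png",w["frame"]);print(tool()[0],get_state()["finger_gap"])
```

```text
[0.43950028 0.28970227 0.193848  ] 0.043642481500112455
```

View pics/w6.png

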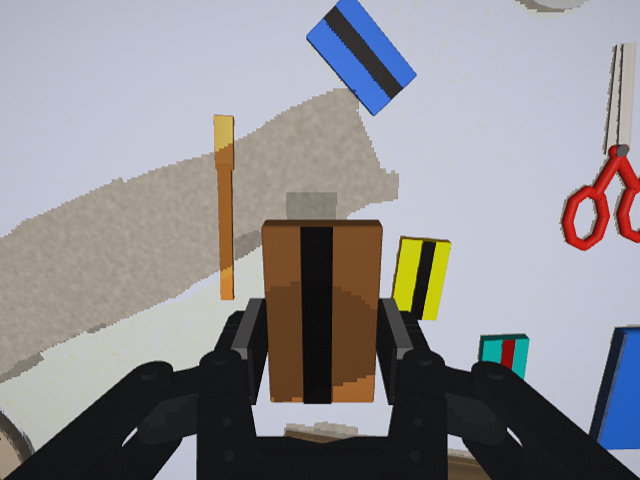

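send_rows(
  plan=[
    [-1,0,5,0,0,0],
    [-3,1,18,0,0,0],
    [-6,2,38,0,0,0],
    [-10,3,62,0,0,0],
    [-14,4,88,0,0,0],
    [-17,6,115,0,0,0],
    [-19,7,142,0,0,0],
    [-20,8,168,0,0,0],
    [-20,9,192,0,0,0],
    [-20,10,215,0,0,0],
  ],
)

```text
clock: 8.3
tcp_pos: [0.4485, 0.0724, 0.2123]
orientation: [-0.5, -0.5, -0.5, 0.5]
wrist_force: [0.5, 0.2, -0.6]
finger_gap: 0.0439
```

send_rows(
  plan=[
    [0,1,20,1,0,0],
    [0,2,40,3,0,0],
    [0,3,60,5,0,0],
    [0,4,80,7,0,0],
    [0,5,100,8.5,0,0],
    [0,6,118,10,0,0],
    [0,7,131,11,0,0],
    [0,7,139,11.3,0,0],
    [0,7,143,11.3,0,0],
    [0,7,143,11.3,0,0],
  ],
)

```text
clock: 9.55
tcp_pos: [0.456, -0.0685, 0.2123]
orientation: [0.448, 0.547, 0.448, -0.547]
wrist_force: [-0.2, -0.4, -0.6]
finger_gap: 0.0435
```

Run:
```python
from h import *
w=cam("wrist"); cv2.imwrite("pics/w7.png",w["frame"]);print(tool(),get_state()["finger_gap"])
s=cam("side"); crop(s,300,100,180,220,3,"pics/s7.png")
M=chestT([ 0.51055734,-0.07945859,-1.76855194]);
print(M[:3,:3].T@(tool()[0]-M[:3,3]), M[:3,:3].T@tool()[1])
for P in [(-95,130,105),(-95,-130,105),(0,-77.5,60),(0,-32.5,60),(-40,35,60)]: print(P,proj(w,c2w(M,np.array(P)/1000))[0].round(0))
```

```text
(array([ 0.45594246, -0.06826168,  0.21227953]), array([[-5.52351742e-05,  9.80688069e-01, -1.95578395e-01],
       [ 2.35906085e-04, -1.95578377e-01, -9.80688046e-01],
       [-9.99999971e-01, -1.00306608e-04, -2.20547477e-04]])) 0.04377114535331425
[-0.00036534 -0.05574232  0.21229063] [[-1.57262755e-04 -1.21118816e-03  9.99999254e-01]
 [-7.08187788e-05  9.99999264e-01  1.21117703e-03]
 [-9.99999985e-01 -7.06282529e-05 -1.57348414e-04]]
(-95, 130, 105) [627.  86.]
(-95, -130, 105) [198.  86.]
(0, -77.5, 60) [294. 217.]
(0, -32.5, 60) [350. 217.]
(-40, 35, 60) [440. 167.]
```

View pics/w7.png

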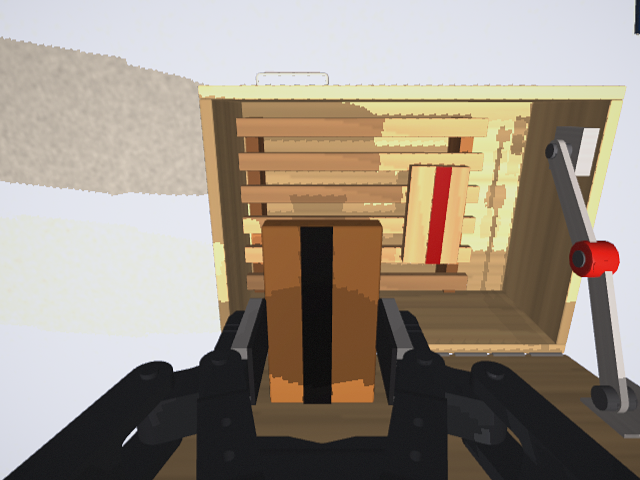

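View pics/s7.png

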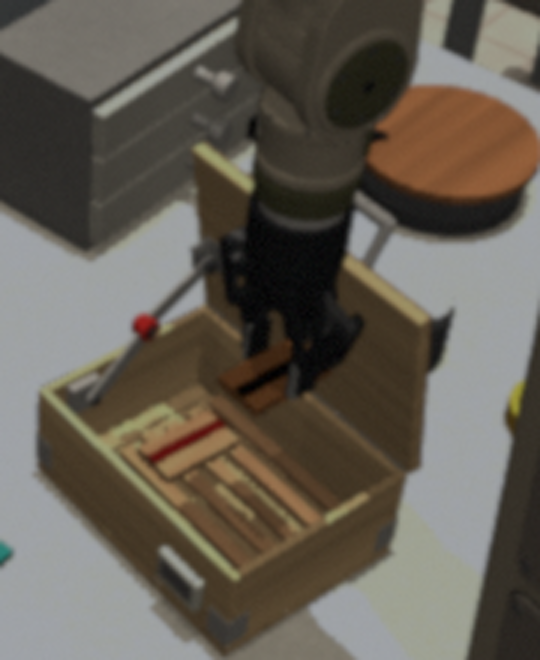

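send_rows(
  plan=[
    [5,0,-6,0,0,0],
    [20,0,-12,0,0,0],
    [42,0,-15,0,0,0],
    [66,0,-15,0,0,0],
    [90,0,-15,0,0,0],
    [110,0,-15,0,0,0],
    [126,0,-15,0,0,0],
    [138,0,-15,0,0,0],
    [146,0,-15,0,0,0],
    [150,0,-15,0,0,0],
  ],
)

```text
clock: 10.9
tcp_pos: [0.4589, -0.0536, 0.0619]
orientation: [-0.448, -0.547, -0.448, 0.547]
wrist_force: [0.3, 0.2, -0.2]
finger_gap: 0.0434
```

Run:
```python
from h import *
w=cam("wrist"); cv2.imwrite("pics/w8.png",w["frame"]);print(tool()[0],get_state()["wrist_force"])
```

```text
[ 0.45883851 -0.05369375  0.06172756] [ 0.08374114 -0.39820698 -0.37409345]
```

View pics/w8.png

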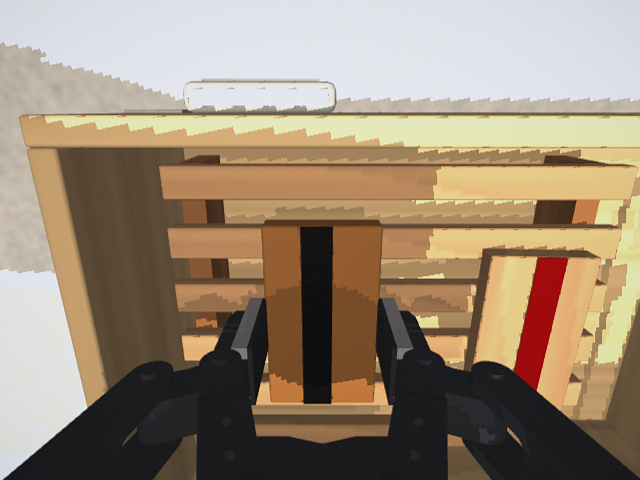

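send_rows(
  plan=[
    [2,0,0,0,0,0],
    [4,0,0,0,0,0],
    [6,0,0,0,0,0],
    [7,0,0,0,0,0],
    [8,0,0,0,0,0],
    [8.5,0,0,0,0,0],
    [9,0,0,0,0,0],
    [9,0,0,0,0,0],
    [9,0,0,0,0,0],
    [9,0,0,0,0,0],
  ],
)

```text
clock: 12.2
tcp_pos: [0.459, -0.0538, 0.0533]
orientation: [0.448, 0.547, 0.448, -0.547]
wrist_force: [-0.0, 0.4, -0.7]
finger_gap: 0.0442
```

send_rows(
  plan=[
    [0.5,0,0,0,0,0],
    [1,0,0,0,0,0],
    [1,0,0,0,0,0],
    [1,0,0,0,0,0],
    [1,0,0,0,0,0],
    [1,0,0,0,0,0],
    [1,0,0,0,0,0],
    [1,0,0,0,0,0],
    [1,0,0,0,0,0],
    [1,0,0,0,0,0],
  ],
)

```text
clock: 13.45
tcp_pos: [0.4591, -0.0538, 0.0526]
orientation: [0.448, 0.547, 0.448, -0.547]
wrist_force: [-1.8, 0.5, 4.7]
finger_gap: 0.0441
```

send_rows(
  plan=[
    [0,0,0,0,0,0],
    [0,0,0,0,0,0],
    [0,0,0,0,0,0],
    [0,0,0,0,0,0],
    [0,0,0,0,0,0],
    [0,0,0,0,0,0],
    [0,0,0,0,0,0],
    [0,0,0,0,0,0],
    [0,0,0,0,0,0],
    [0,0,0,0,0,0],
  ],
  claw=58,
)

```text
clock: 14.7
tcp_pos: [0.459, -0.0538, 0.0523]
orientation: [0.448, 0.547, 0.448, -0.547]
wrist_force: [0.0, -0.2, 0.1]
finger_gap: 0.0579
```

Run:
```python
from h import *
w=cam("wrist"); cv2.imwrite("pics/w9.png",w["frame"]);print(tool()[0],get_state()["wrist_force"],get_state()["finger_gap"])
```

```text
[ 0.45901827 -0.05381229  0.05232537] [-0.30075749  0.33543067 -0.6767805 ] 0.057895472065477974
```

View pics/w9.png

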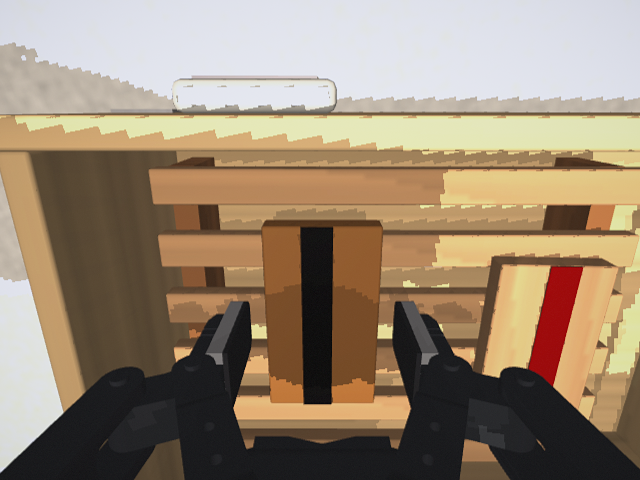

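send_rows(
  plan=[
    [-5,0,0,0,0,0],
    [-18,0,0,0,0,0],
    [-38,0,0,0,0,0],
    [-62,0,0,0,0,0],
    [-88,0,0,0,0,0],
    [-114,0,0,0,0,0],
    [-140,0,0,0,0,0],
    [-162,0,0,0,0,0],
    [-176,0,0,0,0,0],
    [-180,0,0,0,0,0],
  ],
)

```text
clock: 16.0
tcp_pos: [0.4594, -0.0539, 0.2335]
orientation: [0.449, 0.547, 0.448, -0.546]
wrist_force: [-0.5, -0.8, -0.6]
finger_gap: 0.0579
```

Run:
```python
from h import *
w=cam("wrist"); cv2.imwrite("pics/w10.png",w["frame"]);print(tool()[0],get_state()["joint_pos"])
P=np.array([onz(w,p,.06) for p in []])
crop(w,200,80,440,320,1.8,"pics/w10c.png")
```

```text
[ 0.45926397 -0.05389049  0.23318243] [-2.90694000e-01  9.37603472e-02 -2.25016435e-01  1.25064978e+00
  1.13898122e-05  1.47728008e+00]
```

View pics/w10.png

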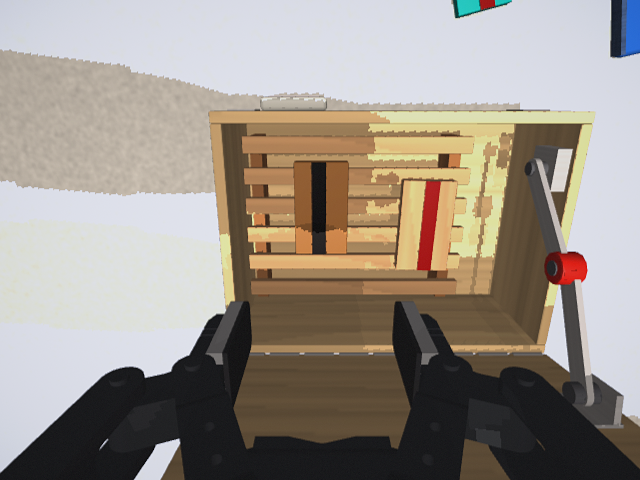

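Run:
```python
from h import *
w=cam("wrist")
M=chestT([ 0.51055734,-0.07945859,-1.76855194])
for P in [(2,104,145),(-55,104,93),(-95,130,105),(-95,-130,105),(-15,-55.5,60)]: print(P,proj(w,c2w(M,np.array(P)/1000))[0].round(0))
print(M[:3,:3].T@(tool()[0]-M[:3,3]))
P=np.array([onz(w,p,.06) for p in [(294,162),(348,162),(346,254),(296,254)]]);print(((P-M[:3,3])@M[:3,:3]).round(4))
```

```text
(2, 104, 145) [565. 269.]
(-55, 104, 93) [538. 169.]
(-95, 130, 105) [597. 112.]
(-95, -130, 105) [209. 111.]
(-15, -55.5, 60) [320. 211.]
[-0.0150138  -0.05562057  0.23241421]
[[-0.0557 -0.077   0.06  ]
 [-0.0557 -0.0331  0.06  ]
 [ 0.0243 -0.0331  0.06  ]
 [ 0.0243 -0.077   0.06  ]]
```

send_rows(
  plan=[
    [0,4,-1,0,0,0],
    [2,16,-2,0,-3,0],
    [5,36,-3,0,-7,0],
    [8,60,-4,0,-12,0],
    [12,86,-5,0,-17,0],
    [16,110,-6,0,-22,0],
    [20,132,-6,0,-25,0],
    [24,148,-6,0,-28,0],
    [26,156,-6,0,-28,0],
    [26,159,-6,0,-28,0],
  ],
  claw=0,
)

```text
clock: 17.35
tcp_pos: [0.616, -0.0792, 0.2055]
orientation: [-0.543, -0.398, -0.327, 0.663]
wrist_force: [-0.1, 0.2, 0.4]
finger_gap: 0.0002
```

Run:
```python
from h import *
w=cam("wrist"); cv2.imwrite("pics/w11.png",w["frame"])
s=cam("side"); crop(s,280,80,180,220,3,"pics/s11.png")
M=chestT([ 0.51055734,-0.07945859,-1.76855194])
print(M[:3,:3].T@(tool()[0]-M[:3,3]),(M[:3,:3].T@tool()[1]).round(3), get_state()["joint_pos"],get_state()["finger_gap"])
```

```text
[-0.02070992  0.10335931  0.206501  ] [[ 0.469  0.     0.883]
 [ 0.     1.    -0.   ]
 [-0.883  0.     0.469]] [-0.03329787  0.4975092   0.17455561  1.33441093 -0.48106061  1.75667762] 3.3117570044374693e-06
```

View pics/w11.png

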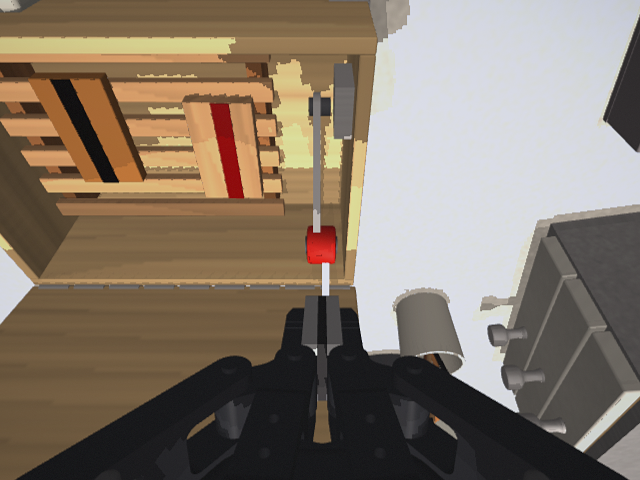

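View pics/s11.png

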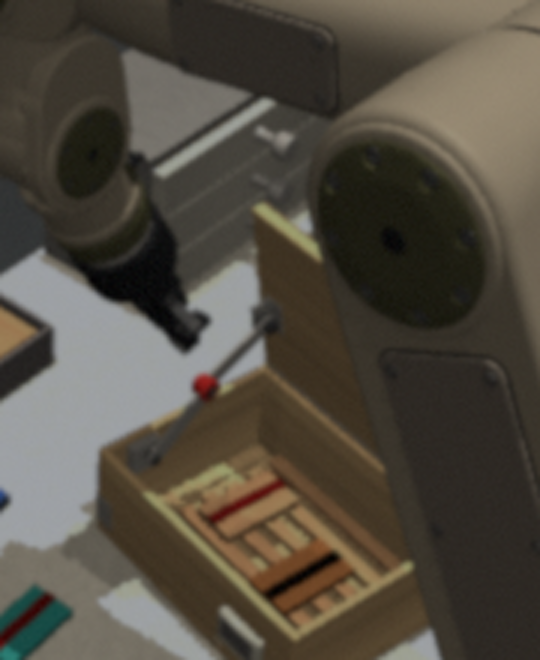

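send_rows(
  plan=[
    [4,0.6,-3,0,0,0],
    [12,0.6,-8,0,0,0],
    [22,0.6,-13,0,0,0],
    [32,0.6,-13,0,0,0],
    [40,0.6,-13,0,0,0],
    [46,0.6,-13,0,0,0],
    [50,0.6,-13,0,0,0],
    [50,0.6,-13,0,0,0],
    [50,0.6,-13,0,0,0],
    [50,0.6,-13,0,0,0],
  ],
  newtons=60,
)

```text
clock: 18.7
tcp_pos: [0.6145, -0.0909, 0.1564]
orientation: [-0.544, -0.398, -0.326, 0.663]
wrist_force: [0.0, 0.2, -0.3]
finger_gap: 0.0001
```

Run:
```python
from h import *
w=cam("wrist"); cv2.imwrite("pics/w12.png",w["frame"])
s=cam("side"); crop(s,300,120,120,120,5,"pics/s12.png")
M=chestT([ 0.51055734,-0.07945859,-1.76855194])
print(M[:3,:3].T@(tool()[0]-M[:3,3]),get_state()["wrist_force"])
```

```text
[-0.00923267  0.10414713  0.15632116] [ 0.67612522 -0.15761997  0.45384743]
```

View pics/w12.png

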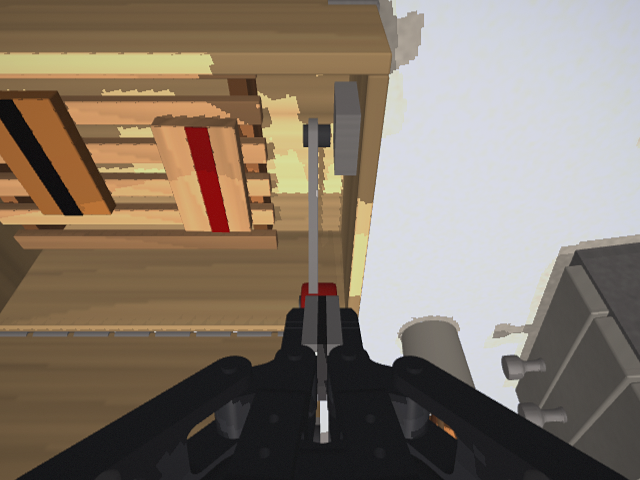

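View pics/s12.png

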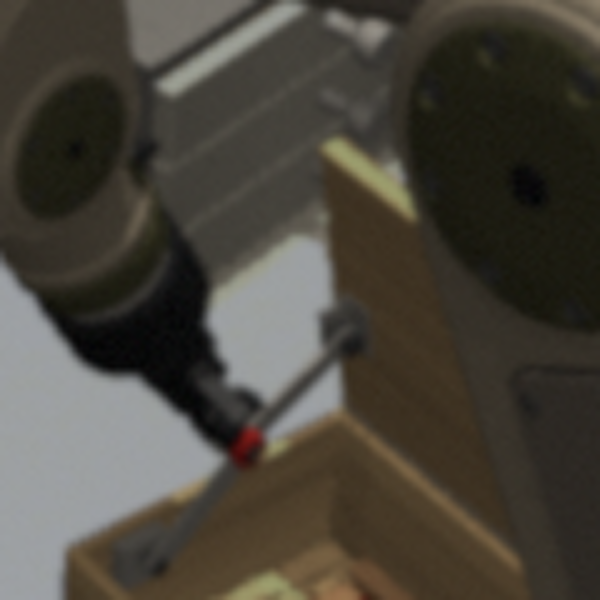

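send_rows(
  plan=[
    [2,0,0,0,0,0],
    [4,0,0,0,0,0],
    [6,0,0.5,0,0,0],
    [8,0,1,0,0,0],
    [10,0,1,0,0,0],
    [12,0,1.5,0,0,0],
    [14,0,2,0,0,0],
    [16,0,2,0,0,0],
    [18,0,2,0,0,0],
    [20,0,2,0,0,0],
  ],
)

```text
clock: 20.05
tcp_pos: [0.6121, -0.102, 0.1393]
orientation: [-0.544, -0.398, -0.327, 0.663]
wrist_force: [0.5, 0.0, 3.0]
finger_gap: -0.0001
```

Run:
```python
from h import *
w=cam("wrist"); cv2.imwrite("pics/w13.png",w["frame"])
s=cam("side"); crop(s,300,120,120,120,5,"pics/s13.png")
M=chestT([ 0.51055734,-0.07945859,-1.76855194])
print(M[:3,:3].T@(tool()[0]-M[:3,3]),M[:3,:3].T@get_state()["wrist_force"])
```

```text
[0.00206255 0.10386665 0.13900294] [0.3879484  0.17749076 0.7627154 ]
```

View pics/s13.png

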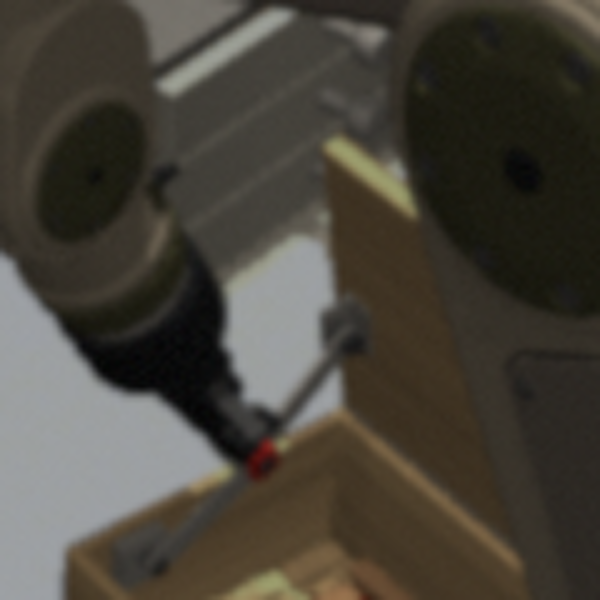

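Working as expected: the knuckle is moving down under the fingertips. I'll continue the press.

send_rows(
  plan=[
    [2,0,0,0,0,0],
    [5,0,0,0,0,0],
    [8,0,-0.5,0,0,0],
    [10,0,-0.5,0,0,0],
    [12,0,-1,0,0,0],
    [14,0,-1,0,0,0],
    [16,0,-1.5,0,0,0],
    [18,0,-1.5,0,0,0],
    [19,0,-1.5,0,0,0],
    [19,0,-1.5,0,0,0],
  ],
)

```text
clock: 21.4
tcp_pos: [0.6107, -0.1092, 0.1216]
orientation: [-0.543, -0.398, -0.327, 0.663]
wrist_force: [0.9, 0.0, 1.2]
finger_gap: 0.0001
```

Run:
```python
from h import *
w=cam("wrist"); cv2.imwrite("pics/w14.png",w["frame"])
s=cam("side"); crop(s,300,120,120,120,5,"pics/s14.png")
M=chestT([ 0.51055734,-0.07945859,-1.76855194])
print(M[:3,:3].T@(tool()[0]-M[:3,3]),M[:3,:3].T@get_state()["wrist_force"])
```

```text
[0.00947997 0.1039163  0.12157819] [-0.24671138  0.75519209  0.11932724]
```

View pics/s14.png

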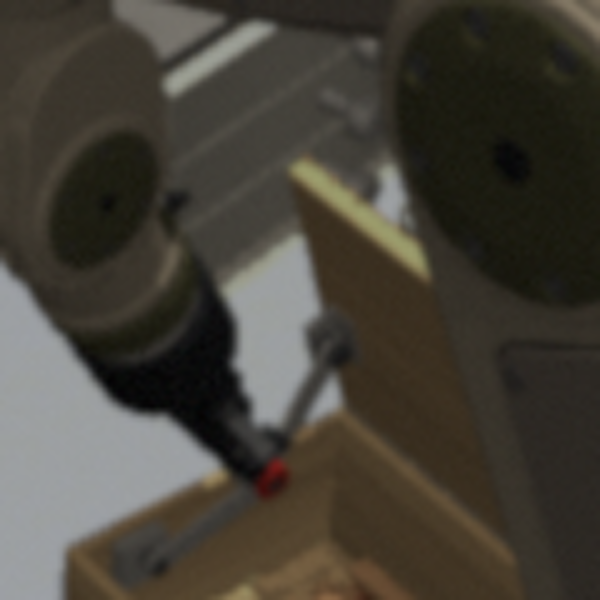

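View pics/w14.png

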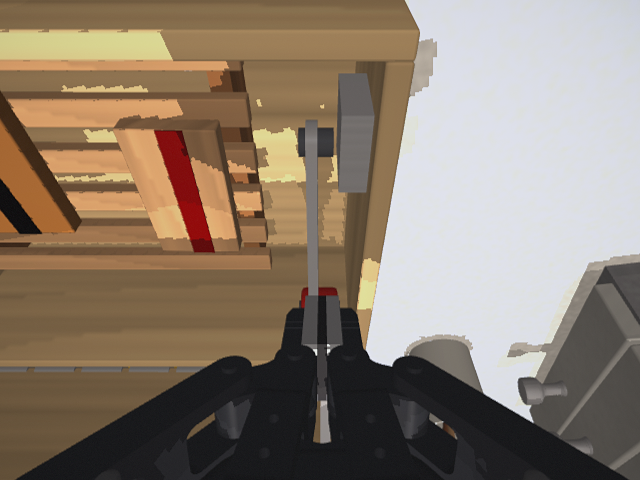

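send_rows(
  plan=[
    [-2,0,0,0,0,0],
    [-6,0,0,0,0,0],
    [-14,0,-2,0,0,0],
    [-26,0,-5,0,0,0],
    [-40,0,-8,0,0,0],
    [-55,0,-12,0,0,0],
    [-70,0,-16,0,0,0],
    [-82,0,-18,0,0,0],
    [-90,0,-20,0,0,0],
    [-90,0,-20,0,0,0],
  ],
)

```text
clock: 22.75
tcp_pos: [0.6228, -0.0501, 0.1925]
orientation: [-0.544, -0.398, -0.326, 0.662]
wrist_force: [-0.1, -0.5, -0.2]
finger_gap: -0.0
```

Run:
```python
from h import *
w=cam("wrist"); cv2.imwrite("pics/w15.png",w["frame"])
s=cam("side"); crop(s,300,110,150,150,4,"pics/s15.png")
c=cam("scene"); crop(c,190,160,120,150,4,"pics/c15.png")
M=chestT([ 0.51055734,-0.07945859,-1.76855194])
print(M[:3,:3].T@(tool()[0]-M[:3,3]),(M[:3,:3].T@tool()[1]).round(3),get_state()["joint_pos"])
for l in (0,.06,.1,.15,.2):
    a=np.deg2rad(80)-l
    u=np.array([-np.cos(a),0,np.sin(a)]);n=np.array([np.sin(a),0,np.cos(a)])
    b=np.array([.095,.130,.105]); P=[b+.19*u,b+.19*u+.012*n, b*[1,0,1]+.21*u+.042*n]
    print(l,((proj(s,c2w(M,np.array(P)))-[300,110])*4).round(0).tolist(),((proj(c,c2w(M,np.array(P)))-[190,160])*4).round(0).tolist(), (P[2]*1000).round(1))
```

```text
[-0.0500141   0.10372927  0.1915012 ] [[ 0.47  -0.     0.883]
 [-0.     1.     0.001]
 [-0.883 -0.001  0.47 ]] [ 0.01138816  0.52939182  0.18840879  1.34031975 -0.47719965  1.80642149]
0 [[252.0, 158.0], [267.0, 148.0], [448.0, 207.0]] [[140.0, 357.0], [122.0, 354.0], [111.0, 172.0]] [ 99.9   0.  319.1]
0.06 [[238.0, 167.0], [253.0, 157.0], [431.0, 215.0]] [[158.0, 359.0], [140.0, 356.0], [130.0, 173.0]] [ 87.   0. 319.]
0.1 [[229.0, 174.0], [243.0, 163.0], [420.0, 221.0]] [[169.0, 362.0], [151.0, 358.0], [142.0, 174.0]] [ 78.5   0.  318.5]
0.15 [[217.0, 183.0], [232.0, 171.0], [407.0, 229.0]] [[183.0, 365.0], [165.0, 361.0], [158.0, 176.0]] [ 67.8   0.  317.4]
0.2 [[205.0, 192.0], [220.0, 180.0], [393.0, 238.0]] [[197.0, 368.0], [180.0, 363.0], [173.0, 178.0]] [ 57.3   0.  315.8]
```

View pics/s15.png

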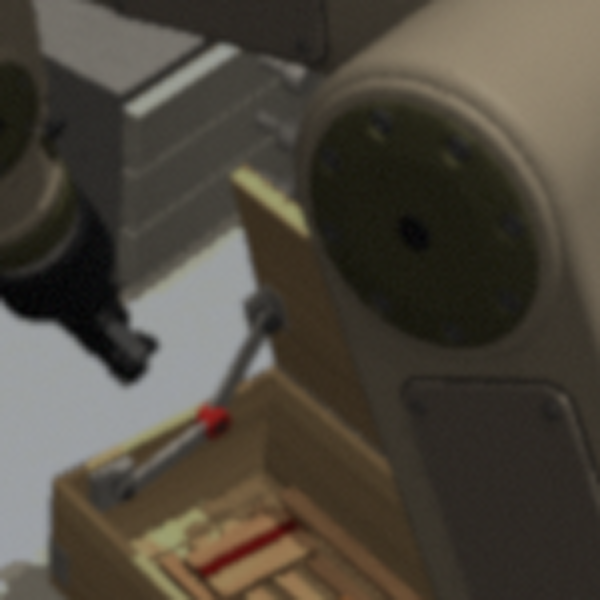

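View pics/c15.png

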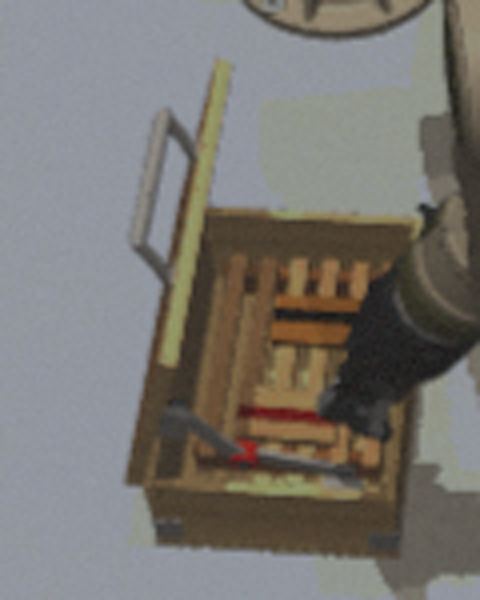

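View pics/w15.png

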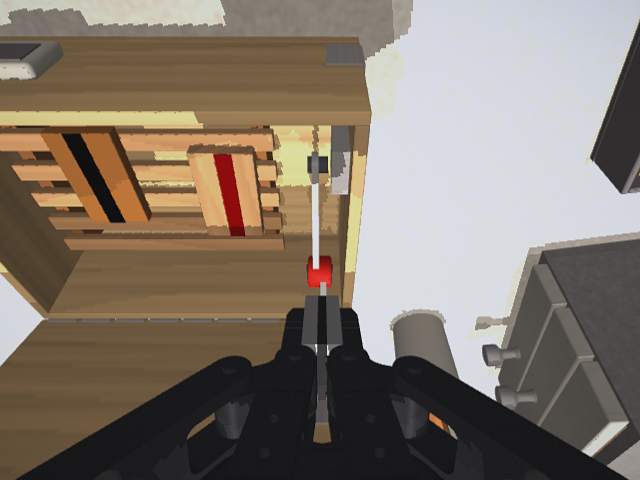

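send_rows(
  plan=[
    [-5,0,2,0,0,0],
    [-18,-4,9,0,2,0],
    [-36,-14,19,0,6,0],
    [-58,-28,31,0,10,0],
    [-80,-44,42,0,15,0],
    [-102,-61,54,0,20,0],
    [-122,-78,65,0,24,0],
    [-140,-92,74,0,27,0],
    [-150,-100,80,0,28,0],
    [-153,-104,81,0,28,0],
  ],
  claw=60,
)

```text
clock: 24.15
tcp_pos: [0.5203, -0.0303, 0.3665]
orientation: [0.449, 0.548, 0.447, -0.546]
wrist_force: [0.3, -0.1, -0.4]
finger_gap: 0.0599
```

send_rows(
  plan=[
    [0,0,0,-4,0,0],
    [0,0,0,-13,0,0],
    [0,0,0,-23,0,0],
    [0,0,0,-33,0,0],
    [0,0,0,-43,0,0],
    [0,0,0,-53,0,0],
    [0,0,0,-63,0,0],
    [0,0,0,-73,0,0],
    [0,0,0,-83,0,0],
    [0,0,0,-90,0,0],
  ],
)

```text
clock: 25.4
tcp_pos: [0.5205, -0.0294, 0.364]
orientation: [0.703, 0.068, 0.704, -0.068]
wrist_force: [-0.4, 0.1, 0.0]
finger_gap: 0.0601
```

Run:
```python
from h import *
w=cam("wrist"); cv2.imwrite("pics/w16.png",w["frame"])
s=cam("side"); cv2.imwrite("pics/s16.png",s["frame"])
M=chestT([ 0.51055734,-0.07945859,-1.76855194])
print(M[:3,:3].T@(tool()[0]-M[:3,3]),(M[:3,:3].T@tool()[1]).round(3),get_state()["joint_pos"])
for l in (0.06,.08,.1,.12,.15,):
    a=np.deg2rad(80)-l
    u=np.array([-np.cos(a),0,np.sin(a)]);n=np.array([np.sin(a),0,np.cos(a)])
    b=np.array([.095,.130,.105]); P=[b+.19*u,b+.19*u+.012*n, b*[1,0,1]+.21*u+.042*n]
    print(l,proj(w,c2w(M,np.array(P))).round(0).tolist())
```

```text
[-5.09391494e-02 -7.14201107e-05  3.64069972e-01] [[ 0.    -1.    -0.002]
 [-0.002 -0.002  1.   ]
 [-1.    -0.    -0.002]] [-2.10504449e-01  2.09104830e-01  2.30539018e-01  1.59376779e+00
 -2.92745603e-04 -1.42874614e-02]
0.06 [[177.0, 422.0], [159.0, 425.0], [61.0, 269.0]]
0.08 [[183.0, 421.0], [165.0, 424.0], [70.0, 269.0]]
0.1 [[188.0, 420.0], [170.0, 424.0], [78.0, 269.0]]
0.12 [[194.0, 419.0], [176.0, 423.0], [87.0, 268.0]]
0.15 [[202.0, 417.0], [184.0, 421.0], [99.0, 268.0]]
```

View pics/w16.png

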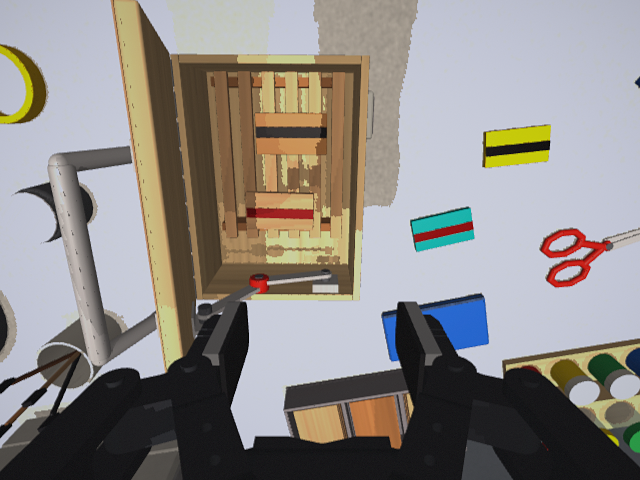

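View pics/s16.png

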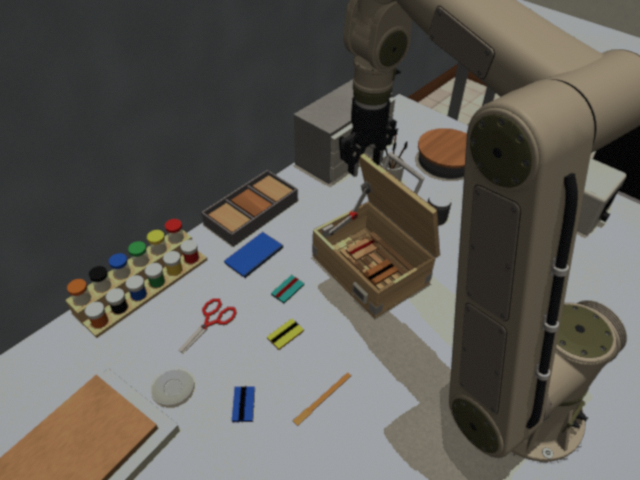

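send_rows(
  plan=[
    [0,-3,0,0,0,0],
    [0,-13,0,0,0,0],
    [0,-29,0,0,0,0],
    [0,-48,0,0,0,0],
    [0,-68,0,0,0,0],
    [0,-88,0,0,0,0],
    [0,-106,0,0,0,0],
    [0,-120,0,0,0,0],
    [0,-128,0,0,0,0],
    [0,-129,0,0,0,0],
  ],
)

```text
clock: 26.75
tcp_pos: [0.4951, -0.1568, 0.365]
orientation: [0.704, 0.07, 0.704, -0.07]
wrist_force: [0.4, 0.1, -0.4]
finger_gap: 0.0597
```

Run:
```python
from h import *
w=cam("wrist"); cv2.imwrite("pics/w17.png",w["frame"])
M=chestT([ 0.51055734,-0.07945859,-1.76855194])
print(M[:3,:3].T@(tool()[0]-M[:3,3]),(M[:3,:3].T@tool()[1]).round(3),get_state()["joint_pos"])
for l in (0.06,.08,.1,.12,.15,):
    a=np.deg2rad(80)-l
    u=np.array([-np.cos(a),0,np.sin(a)]);n=np.array([np.sin(a),0,np.cos(a)])
    b=np.array([.095,.130,.105]); P=[b*[1,0,1]+.21*u+.042*n,b*[1,0,1]+.21*u+.042*n+[0,-.055,0]]
    print(l,proj(w,c2w(M,np.array(P))).round(0).tolist())
```

```text
[7.85976363e-02 2.58639631e-05 3.65023538e-01] [[-0. -1. -0.]
 [ 0. -0.  1.]
 [-1.  0.  0.]] [-4.60972913e-01  2.03824451e-01  2.26221018e-01  1.59323725e+00
  1.91206518e-04 -2.63496982e-01]
0.06 [[306.0, 269.0], [305.0, 165.0]]
0.08 [[314.0, 269.0], [314.0, 165.0]]
0.1 [[322.0, 269.0], [322.0, 165.0]]
0.12 [[330.0, 269.0], [331.0, 165.0]]
0.15 [[342.0, 268.0], [344.0, 165.0]]
```

View pics/w17.png

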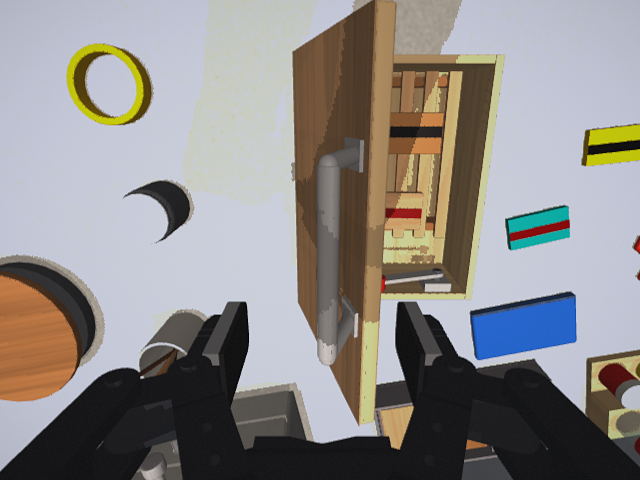

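send_rows(
  plan=[
    [3,1,0,0,0,0],
    [11,3,0,0,0,0],
    [22,3,0,0,0,0],
    [33,3,0,0,0,0],
    [44,3,0,0,0,0],
    [53,3,0,0,0,0],
    [60,3,0,0,0,0],
    [64,3,0,0,0,0],
    [65,3,0,0,0,0],
    [65,3,0,0,0,0],
  ],
)

```text
clock: 28.05
tcp_pos: [0.4959, -0.1535, 0.3003]
orientation: [0.704, 0.07, 0.703, -0.07]
wrist_force: [-0.4, -0.3, -0.0]
finger_gap: 0.0599
```

Run:
```python
from h import *
w=cam("wrist"); cv2.imwrite("pics/w18.png",w["frame"])
s=cam("side"); crop(s,320,60,150,150,4,"pics/s18.png")
print(get_state()["wrist_force"],tool()[0])
```

```text
[ 0.35501751 -0.66390242  0.36225086] [ 0.49592806 -0.15356303  0.30037922]
```

View pics/w18.png

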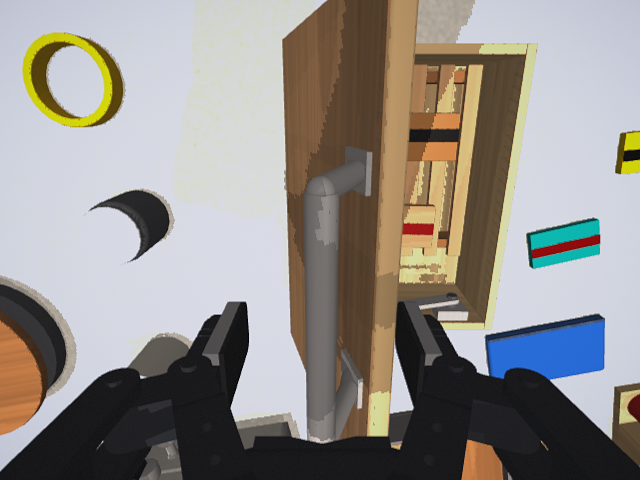

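View pics/s18.png

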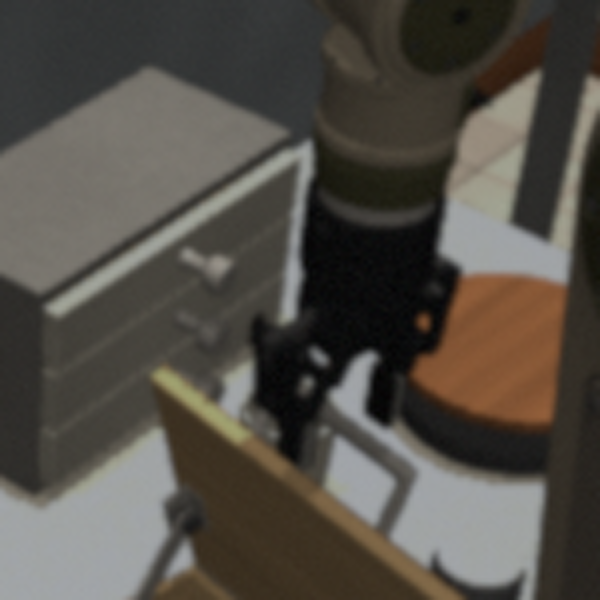

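send_rows(
  plan=[
    [0,0,0,0,0,0],
    [0,0,0,0,0,0],
    [0,0,0,0,0,0],
    [0,0,0,0,0,0],
    [0,0,0,0,0,0],
    [0,0,0,0,0,0],
    [0,0,0,0,0,0],
    [0,0,0,0,0,0],
    [0,0,0,0,0,0],
    [0,0,0,0,0,0],
  ],
  claw=6,
  newtons=30,
)

```text
clock: 29.4
tcp_pos: [0.4958, -0.1535, 0.3002]
orientation: [0.704, 0.07, 0.704, -0.07]
wrist_force: [-0.1, 0.7, 1.7]
finger_gap: 0.0106
```

Run:
```python
from h import *
w=cam("wrist"); cv2.imwrite("pics/w19.png",w["frame"])
M=chestT([ 0.51055734,-0.07945859,-1.76855194])
x=M[:3,:3].T@(tool()[0]-M[:3,3])*1000
print(get_state()["wrist_force"],x,get_state()["finger_gap"])
# bar position on arc: by chest x
r=214.2; ang=np.arccos((95-x[0])/r)  # from -x dir
a0=ang; print('angle',np.rad2deg(ang),'lid',np.deg2rad(80)+np.arctan2(42,210)-ang, 'bar z',105+r*np.sin(ang))
bz=105+r*np.sin(ang)
end=np.arctan2(42,210)
N=50
t=np.linspace(0,1,N+1); sft=t  # linear
for k,tt in enumerate(sft):
    an=a0+(end-a0)*tt
    print(k,'x(down) %.1f y(-chestx) %.1f'%(bz-(105+r*np.sin(an)), x[0]-(95-r*np.cos(an))), 'lid %.2f'%(np.deg2rad(80)+end-an))
```

```text
[-0.89109761  0.1577171   2.89673813] [7.54854651e+01 5.56970985e-02 3.00169215e+02] 0.010774984221315387
angle 84.7728618197333 lid 0.11409340635280651 bar z 318.3092190401634
0 x(down) 0.0 y(-chestx) 0.0 lid 0.11
1 x(down) 0.6 y(-chestx) 5.5 lid 0.14
2 x(down) 1.3 y(-chestx) 10.9 lid 0.17
3 x(down) 2.1 y(-chestx) 16.3 lid 0.19
4 x(down) 3.1 y(-chestx) 21.7 lid 0.22
5 x(down) 4.2 y(-chestx) 27.1 lid 0.24
6 x(down) 5.5 y(-chestx) 32.5 lid 0.27
7 x(down) 6.9 y(-chestx) 37.8 lid 0.29
8 x(down) 8.4 y(-chestx) 43.0 lid 0.32
9 x(down) 10.1 y(-chestx) 48.3 lid 0.34
10 x(down) 11.9 y(-chestx) 53.5 lid 0.37
11 x(down) 13.9 y(-chestx) 58.6 lid 0.40
12 x(down) 15.9 y(-chestx) 63.7 lid 0.42
13 x(down) 18.1 y(-chestx) 68.7 lid 0.45
14 x(down) 20.5 y(-chestx) 73.7 lid 0.47
15 x(down) 22.9 y(-chestx) 78.6 lid 0.50
16 x(down) 25.5 y(-chestx) 83.5 lid 0.52
17 x(down) 28.2 y(-chestx) 88.2 lid 0.55
18 x(down) 31.0 y(-chestx) 93.0 lid 0.58
19 x(down) 34.0 y(-chestx) 97.6 lid 0.60
20 x(down) 37.0 y(-chestx) 102.2 lid 0.63
21 x(down) 40.2 y(-chestx) 106.6 lid 0.65
22 x(down) 43.5 y(-chestx) 111.0 lid 0.6
[... 492 characters left out ...]
56.3 lid 0.99
35 x(down) 95.6 y(-chestx) 159.4 lid 1.01
36 x(down) 100.2 y(-chestx) 162.4 lid 1.04
37 x(down) 104.9 y(-chestx) 165.2 lid 1.06
38 x(down) 109.7 y(-chestx) 167.9 lid 1.09
39 x(down) 114.5 y(-chestx) 170.5 lid 1.11
40 x(down) 119.4 y(-chestx) 173.0 lid 1.14
41 x(down) 124.4 y(-chestx) 175.3 lid 1.17
42 x(down) 129.4 y(-chestx) 177.6 lid 1.19
43 x(down) 134.5 y(-chestx) 179.7 lid 1.22
44 x(down) 139.6 y(-chestx) 181.6 lid 1.24
45 x(down) 144.8 y(-chestx) 183.4 lid 1.27
46 x(down) 150.0 y(-chestx) 185.1 lid 1.29
47 x(down) 155.3 y(-chestx) 186.7 lid 1.32
48 x(down) 160.6 y(-chestx) 188.1 lid 1.34
49 x(down) 165.9 y(-chestx) 189.4 lid 1.37
50 x(down) 171.3 y(-chestx) 190.5 lid 1.40
```

View pics/w19.png

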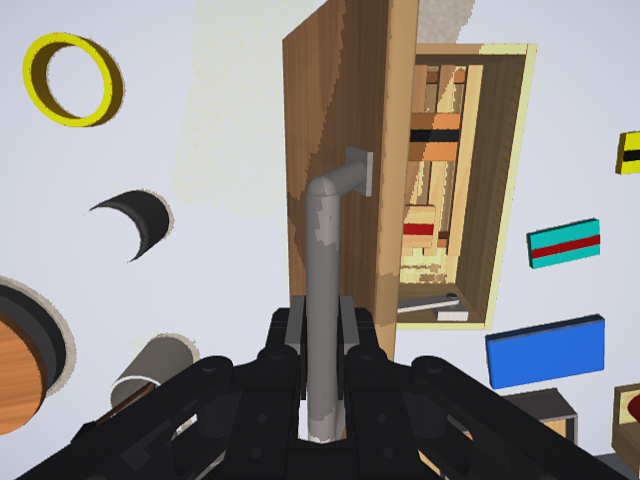

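send_rows(
  plan=[
    [0.6,5.5,0,0,0,0],
    [1.3,10.9,0,0,0,0],
    [2.1,16.3,0,0,0,0],
    [4.2,27.1,0,0,0,0],
    [6.9,37.8,0,0,0,0],
    [10.1,48.3,0,0,0,0],
    [13.9,58.6,0,0,0,0],
    [18.1,68.7,0,0,0,0],
    [20.5,73.7,0,0,0,0],
    [22.9,78.6,0,0,0,0],
  ],
)

```text
clock: 30.7
tcp_pos: [0.5113, -0.076, 0.2772]
orientation: [0.704, 0.07, 0.704, -0.07]
wrist_force: [0.2, -1.2, 1.8]
finger_gap: 0.0105
```

Run:
```python
from h import *
w=cam("wrist"); cv2.imwrite("pics/w20.png",w["frame"])
s=cam("side"); crop(s,300,60,180,220,3,"pics/s20.png")
M=chestT([ 0.51055734,-0.07945859,-1.76855194])
print(M[:3,:3].T@get_state()["wrist_force"],(M[:3,:3].T@(tool()[0]-M[:3,3])*1000),get_state()["finger_gap"])
```

```text
[-2.03957859  2.19029998 -1.481763  ] [-3.96992590e+00  3.27617760e-02  2.76807508e+02] 0.011085881401539693
```

View pics/s20.png

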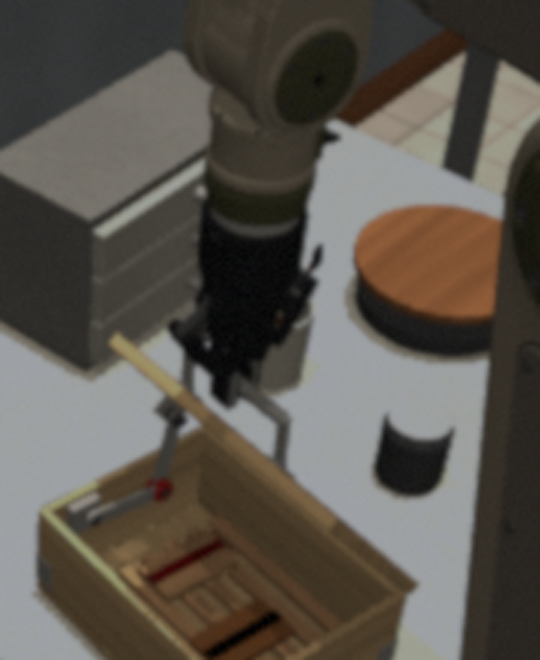

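send_rows(
  plan=[
    [2.6,4.9,0,0,0,0],
    [8.1,14.4,0,0,0,0],
    [14.1,23.6,0,0,0,0],
    [20.6,32.4,0,0,0,0],
    [27.5,41,0,0,0,0],
    [34.8,49.1,0,0,0,0],
    [42.6,56.9,0,0,0,0],
    [46.6,60.7,0,0,0,0],
    [50.7,64.3,0,0,0,0],
    [55,67.8,0,0,0,0],
  ],
)

```text
clock: 32.05
tcp_pos: [0.5245, -0.0097, 0.222]
orientation: [0.704, 0.07, 0.704, -0.07]
wrist_force: [1.9, 1.4, 0.3]
finger_gap: 0.0105
```

Run:
```python
from h import *
w=cam("wrist"); cv2.imwrite("pics/w21.png",w["frame"])
s=cam("side"); crop(s,300,60,180,220,3,"pics/s21.png")
M=chestT([ 0.51055734,-0.07945859,-1.76855194])
print(M[:3,:3].T@get_state()["wrist_force"],(M[:3,:3].T@(tool()[0]-M[:3,3])*1000),get_state()["finger_gap"])
```

```text
[-0.9868265   2.62279681 -3.0218941 ] [-7.14560147e+01 -9.88875639e-02  2.21587626e+02] 0.010780555346717131
```

View pics/s21.png

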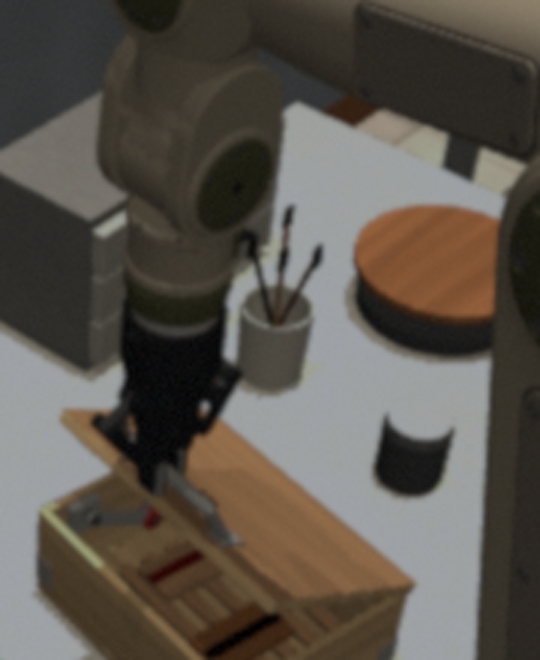

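View pics/w21.png

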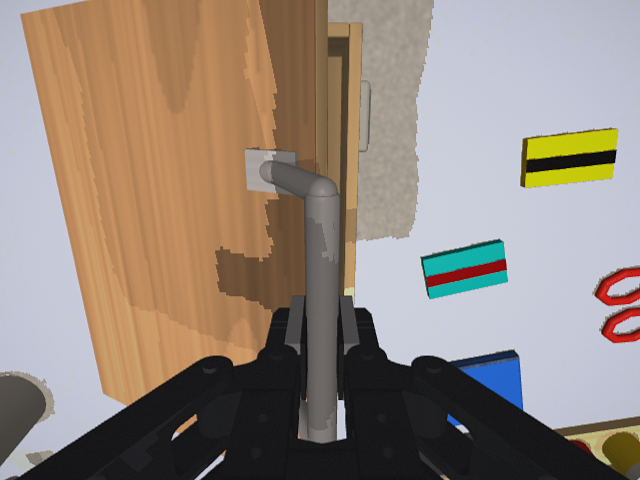

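send_rows(
  plan=[
    [4.3,3.4,0,0,0,0],
    [8.6,6.7,0,0,0,0],
    [13.1,9.9,0,0,0,0],
    [17.7,13,0,0,0,0],
    [22.3,16,0,0,0,0],
    [27,18.8,0,0,0,0],
    [31.8,21.5,0,0,0,0],
    [36.6,24.1,0,0,0,0],
    [41.5,26.6,0,0,0,0],
    [46.5,28.9,0,0,0,0],
  ],
)

```text
clock: 33.4
tcp_pos: [0.5301, 0.0186, 0.1753]
orientation: [0.704, 0.07, 0.704, -0.07]
wrist_force: [2.1, -0.3, -0.1]
finger_gap: 0.0108
```

send_rows(
  plan=[
    [5,2.3,0,0,0,0],
    [10.1,4.4,0,0,0,0],
    [15.2,6.3,0,0,0,0],
    [20.4,8.1,0,0,0,0],
    [25.6,9.8,0,0,0,0],
    [30.9,11.4,0,0,0,0],
    [36.2,12.8,0,0,0,0],
    [41.5,14.1,0,0,0,0],
    [45,14.8,0,0,0,0],
    [46.9,15.2,0,0,0,0],
  ],
)

```text
clock: 34.65
tcp_pos: [0.533, 0.0335, 0.1285]
orientation: [0.704, 0.07, 0.704, -0.07]
wrist_force: [1.3, 0.7, -0.6]
finger_gap: 0.011
```

Run:
```python
from h import *
w=cam("wrist"); cv2.imwrite("pics/w22.png",w["frame"])
s=cam("side"); crop(s,290,130,180,200,3.3,"pics/s22.png")
M=chestT([ 0.51055734,-0.07945859,-1.76855194])
print(M[:3,:3].T@get_state()["wrist_force"],(M[:3,:3].T@(tool()[0]-M[:3,3])*1000),get_state()["finger_gap"])
```

```text
[-2.33030239  1.36401025 -4.08988679] [-115.19063122   -0.16066071  128.39743795] 0.010735209560720951
```

View pics/s22.png

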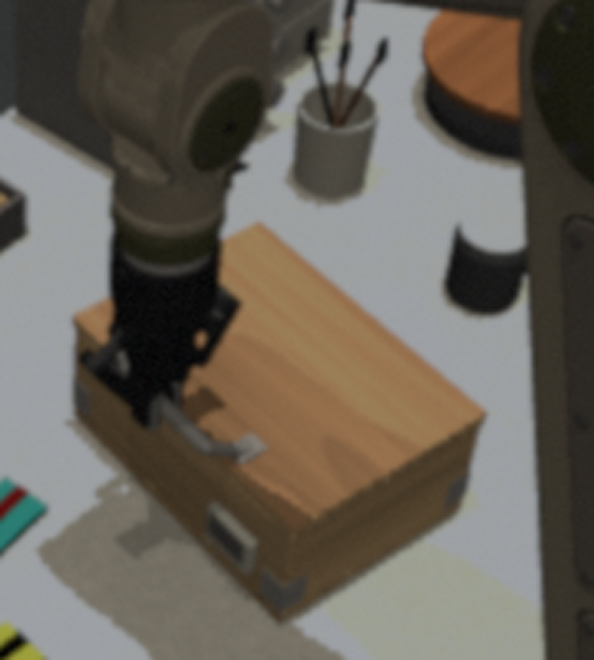

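View pics/w22.png

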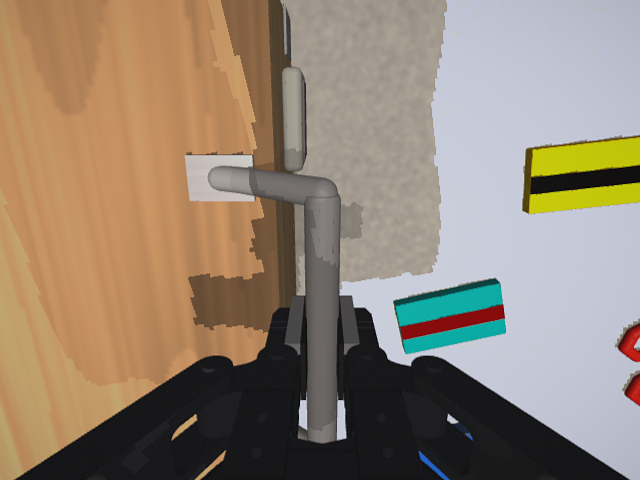

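send_rows(
  plan=[
    [0.5,0,0,0,0,0],
    [1,0,0,0,0,0],
    [1.5,0,0,0,0,0],
    [2,0,0,0,0,0],
    [2.5,0,0,0,0,0],
    [3,0,0,0,0,0],
    [3.5,0,0,0,0,0],
    [4,0,0,0,0,0],
    [4,0,0,0,0,0],
    [4,0,0,0,0,0],
  ],
)

```text
clock: 36.0
tcp_pos: [0.5332, 0.0338, 0.1268]
orientation: [0.704, 0.07, 0.703, -0.069]
wrist_force: [-4.6, 4.3, 13.7]
finger_gap: 0.0105
```

send_rows(
  plan=[
    [-1,0,0,0,0,0],
    [-2,0,0,0,0,0],
    [-2,0,0,0,0,0],
    [-2,0,0,0,0,0],
    [-2,0,0,0,0,0],
    [-2,0,0,0,0,0],
    [-2,0,0,0,0,0],
    [-2,0,0,0,0,0],
    [-2,0,0,0,0,0],
    [-2,0,0,0,0,0],
  ],
  claw=40,
)

```text
clock: 37.25
tcp_pos: [0.5331, 0.0333, 0.1268]
orientation: [0.704, 0.07, 0.704, -0.07]
wrist_force: [0.2, -0.0, -0.8]
finger_gap: 0.0401
```

Run:
```python
from h import *
w=cam("wrist"); cv2.imwrite("pics/w23.png",w["frame"]); print(get_state()["wrist_force"],get_state()["finger_gap"],tool()[0])
```

```text
[-0.31588143  0.55687762  0.49282933] 0.03989193049790312 [0.533112   0.03334275 0.12676341]
```

View pics/w23.png

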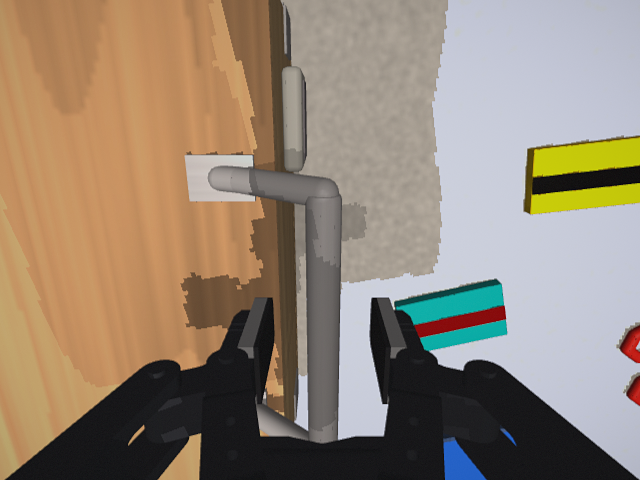

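Fingers are open and the bar stands free between them (u about 325). I'll lift straight up.

send_rows(
  plan=[
    [-3,0,0,0,0,0],
    [-10,0,0,0,0,0],
    [-22,0,0,0,0,0],
    [-38,0,0,0,0,0],
    [-56,0,0,0,0,0],
    [-76,0,0,0,0,0],
    [-94,0,0,0,0,0],
    [-108,0,0,0,0,0],
    [-117,0,0,0,0,0],
    [-120,0,0,0,0,0],
  ],
)

```text
clock: 38.55
tcp_pos: [0.5333, 0.0333, 0.2474]
orientation: [0.704, 0.07, 0.703, -0.07]
wrist_force: [-0.4, -0.2, 0.3]
finger_gap: 0.0403
```

Run:
```python
from h import *
w=cam("wrist"); cv2.imwrite("pics/w24.png",w["frame"])
s=cam("side"); cv2.imwrite("pics/s24.png",s["frame"])
c=cam("scene"); cv2.imwrite("pics/c24.png",c["frame"])
M=chestT([ 0.51055734,-0.07945859,-1.76855194])
P=[(-95,-130,117),(-95,130,117),(95,130,117),(-115,55,147),(-115,-55,147)]
print(get_state()["wrist_force"],proj(s,c2w(M,np.array(P)/1000)).round(0).tolist(),proj(w,c2w(M,np.array(P)/1000)).round(0).tolist())
```

```text
[ 0.45659972 -0.00523331  0.68819036] [[378.0, 290.0], [312.0, 226.0], [368.0, 197.0], [323.0, 238.0], [351.0, 265.0]] [[290.0, 27.0], [298.0, 371.0], [74.0, 371.0], [321.0, 310.0], [322.0, 153.0]]
```

View pics/s24.png

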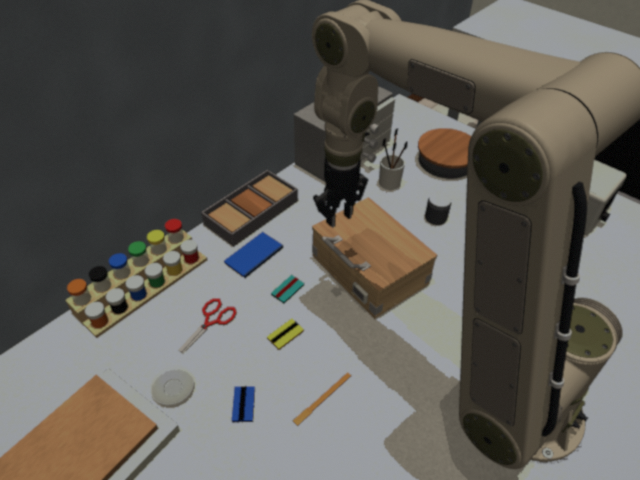

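View pics/w24.png

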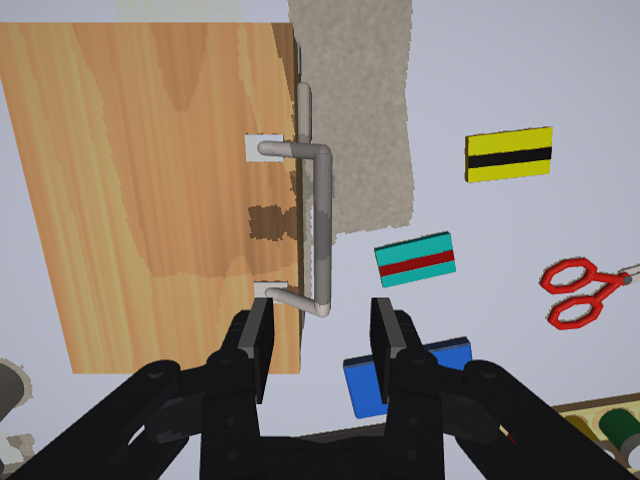

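View pics/c24.png

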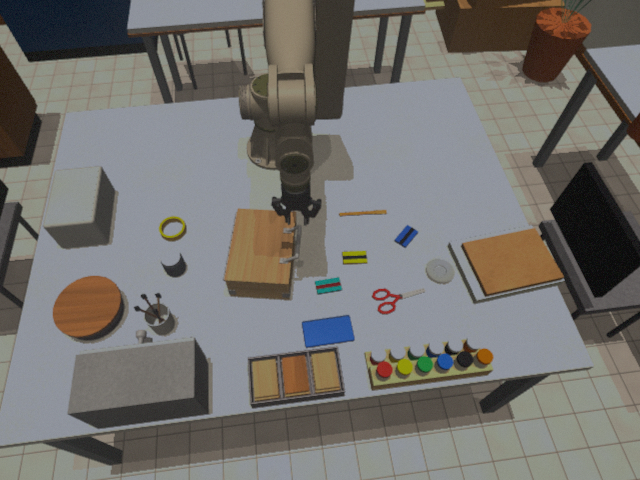

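Run:
```python
from h import *
s=cam("side"); crop(s,300,200,150,120,5,"pics/s25.png")
M=chestT([ 0.51055734,-0.07945859,-1.76855194])
for l in (0,.026,.05):
    P=[(95-190*np.cos(l)-0*np.sin(l),yy,105+190*np.sin(l)) for yy in (-130,130)]
    print(l,((proj(s,c2w(M,np.array(P)/1000))-[300,200])*5).round(0).tolist())
```

```text
0 [[386.0, 464.0], [58.0, 146.0]]
0.026 [[387.0, 458.0], [58.0, 139.0]]
0.05 [[388.0, 451.0], [58.0, 132.0]]
```

View pics/s25.png

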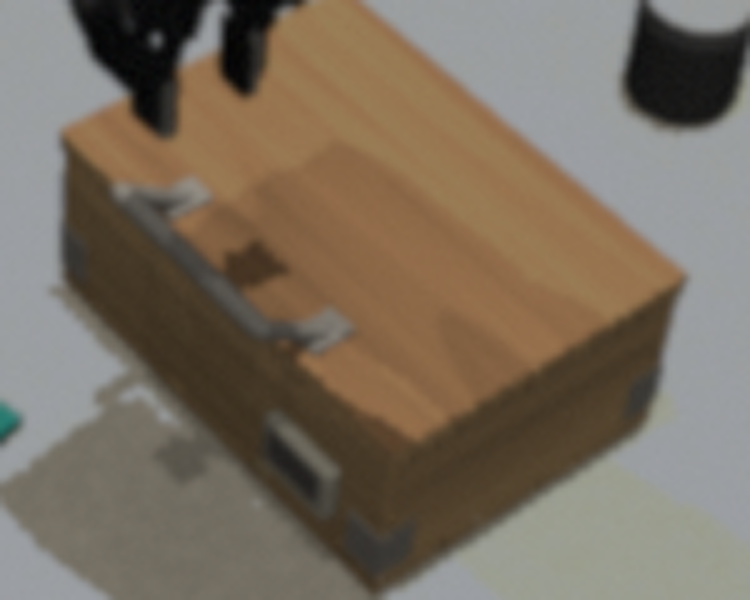

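Run:
```python
from h import *
print(get_state()["wrist_force"],np.abs(get_state()["qvel"]).max()); print(job.hand_in())
```

```text
[-0.61577549 -0.42319003 -0.48592738] 0.0037778585664079364
the job is handed in; nothing more can be done
None
```

I laid the black-striped plaque on the rack, pressed the stay's knuckle well past straight and lowered the lid by its handle until it was shut. I handed the job in at about 39 s; hand-in reports no verdict.

- **Plaque:** it lies stripe up at about chest (-16, -55) mm, beside the red-striped one. I measured this in the wrist picture after letting go. Neither plaque can be seen now that the lid is shut, but nothing moved them in the later views.
- **Stay:** I pressed the knuckle down about 30 mm, which I estimate as roughly 0.9 rad of fold. After I backed away it stayed folded, and the lid stood at about 0.11 rad.
- **Lid:** the handle followed its arc at 0.4 rad/s or less, and about 0.2 rad/s over the last part. A few mm of extra press met a firm stop at about 14 N, with the handle within about 2 mm of its computed shut position.
- **After release:** the fingers stood about 120 mm above the lid at hand-in with near-zero wrist force. The side picture shows no gap under the lid, and in the pictures the bystanders look unmoved.

**Disagreements:** the scene camera placed things up to 5 mm from the side camera, so I relied on the wrist and side views. One projected lid corner was about 4 px off in the last wrist picture; I put that down to calibration.

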